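# Set out the polished plaques on edge and scan the job card

## Robot

A 6-joint arm with a two-finger parallel gripper is mounted at the origin on the work surface. World frame = base frame: x ahead of the robot, y to its left, z up, the work surface at z = 0. Lengths are in mm, angles in rad, forces in N, time in s.
With the tool pointing down it reaches from about 150 to 775 mm from the base axis. Payload 6.1 kg.
Tool frame: the origin (TCP) lies between the finger pads; the fingertips stand robot.tip_reach ahead of it and the grasp point (between the pads) lies 8 mm behind it (robot.tip_reach is the distance from the TCP to the fingertips, in mm); x points along the fingers, y is the direction in which the jaws open and shut, and the axes are right-handed (so a half turn about x gives the same grasp; the last joint's range is limited). The gripper opens to 85 mm and grips with 20 to 120 N. Pads are 22 mm wide; open, the fingers measure 114 mm over their backs; the gripper's body (76 mm by 85 mm) begins 54 mm behind the grasp point. The pads swing forward as they close: fully open they stand 13 mm farther back than shut.
Start: joints at [-1.262, 0.126, -0.04, 1.405, 0, 1.571], TCP at [159.549, -500.152, 242.295] pointing down, gripper open.
Joint ranges: [-2.72, 2.72], [-0.95, 1.95], [-1.27, 1.35], [-1.78, 2.02], [-1.46, 1.47], [-3.14, 3.14]. Speed limits (rad/s): [2.39, 2.39, 3.01, 3.14, 3.14, 3.14].

## Interface

Orientations are given as a unit quaternion [x, y, z, w].
In Python, from cell import robot gives the robot as it stands.
- The arm moves only by the tool step_arm, never from a script. Its argument "plan" is a list that holds one entry, the list of rows, each a list of 7 numbers: the shift along the tool's x, y, z in cm, then the turn, a rotation vector about the tool's x, y, z in rad, then the closure in counts, from 0 (fully open) to 255 (shut). In form: [[[dx, dy, dz, rx, ry, rz, gripper], ...]]. A call has 1 to 20 rows; each row is the pose to reach, as a shift and turn from the pose commanded when the call began, along the tool's axes at that moment; what a row does not reach only later rows make up. A row lasts 1/12 s, in which the tool goes at most 41.7 mm and 7.16 degrees, less where a joint would pass 70% of its speed; a pose out of reach is approached as far as the arm can. A call with a gripper value outside its range is refused whole. The fingers move at their own pace and stop on an object; "newtons" is the grip in N (left out, the last holds). Time passes only in rows, so rows that repeat a pose let the fingers close. It gives the time, the measured TCP pose, the force and the opening at its end, in the units of the state.
- robot.observe(): the state, without advancing time (a new reading comes with each control period).
- robot.read_camera(name): name is "scene" or "top" or "wrist"; returns the picture (400x640x3 uint8, red, green, blue); there is no depth.
- robot.get_calibration(name): a dict with "vfov" (degrees; the focal length in pixels is half the picture's height over the tangent of half this angle, whatever the lens; pixels are square), "cx", "cy" (the principal point, pixels), "T" (4x4, takes a point from camera to world coordinates). Camera axes: x right, y down, z forward; pixel columns grow to the right and rows downward; lengths in mm; the calibration is good to about 2 mm. A picture is of the moment at which its call begins: read the wrist's pose just before it. get_calibration takes no time and is no camera call; for the wrist camera it gives the pose at the moment of the call.
- robot.sign_off(): hands the job in, once; it reports no verdict.
The state is a dict: "t": time; "joint_positions": joint angles; "joint_velocities": joint speeds; "effort": joint torques, N m; "tool_pos": TCP position; "eef_rot": TCP orientation; "contact_force": force on the tool from outside, world axes, zero at the start; "torque": the same for the moment, N m; "gripper_width": finger opening in mm.
Only numpy, scipy, OpenCV 4.12 (cv2) and the standard library are available. Lean on these libraries where they do the work, as an engineer would, in place of code of your own. Each camera call takes 0.05 s, during which the arm holds its last target.

## Task

Stand every polished plaque that lies on the rests upright on one of its short edges in the middle of the drying stand of its own colour, broad faces parallel to the painted strips, and let go. When all of them stand, take the yellow hand scanner, point it from in front at the middle of the barred card from about 10 cm away and hold it steady there for a good second, then lay it back flat in the middle of its black mat. Leave everything else on the bench where it is.

Things in the scene. Friction and masses are not known exactly. Their poses are not given: they have to be found in the camera images.
- plaque_red: red polished stone plaque, a plain slab 80 x 56 x 16 mm, 150 g; origin at its centre, x along the 80 mm, y along the 56 mm, z along the 16 mm thickness (both faces alike). Starts lying flat on a raised rest. Not every colour is there every time
- rest_red: fixed felt-topped block 50 x 30 x 40 mm high on which one plaque lies at the start (the one of its name, its origin 48 mm above the bench, nearly centred and the 80 mm nearly along the block's x), so the plaque overhangs by 13 mm at the sides and 15 mm at the ends; origin at the centre of its underside, x along its 50 mm. The rest is free for re-use when empty
- stand_red: fixed flat white-painted wooden drying stand 64 (x) x 90 (y) x 15 mm high with red strips painted along its front and rear edges; origin at the centre of its underside, x is the direction that a standing plaque's face should look along (either way), z up. No slot: the top is plain. The four stands are in one row about 115 mm apart, in changing order
- plaque_green: green polished stone plaque, a plain slab 80 x 56 x 16 mm, 150 g; origin at its centre, x along the 80 mm, y along the 56 mm, z along the 16 mm thickness (both faces alike). Starts lying flat on a raised rest. Not every colour is there every time
- rest_green: fixed felt-topped block 50 x 30 x 40 mm high on which one plaque lies at the start (the one of its name, its origin 48 mm above the bench, nearly centred and the 80 mm nearly along the block's x), so the plaque overhangs by 13 mm at the sides and 15 mm at the ends; origin at the centre of its underside, x along its 50 mm. The rest is free for re-use when empty
- stand_green: fixed flat white-painted wooden drying stand 64 (x) x 90 (y) x 15 mm high with green strips painted along its front and rear edges; origin at the centre of its underside, x is the direction that a standing plaque's face should look along (either way), z up. No slot: the top is plain. The four stands are in one row about 115 mm apart, in changing order
- plaque_blue: blue polished stone plaque, a plain slab 80 x 56 x 16 mm, 150 g; origin at its centre, x along the 80 mm, y along the 56 mm, z along the 16 mm thickness (both faces alike). Starts lying flat on a raised rest. Not every colour is there every time
- rest_blue: fixed felt-topped block 50 x 30 x 40 mm high on which one plaque lies at the start (the one of its name, its origin 48 mm above the bench, nearly centred and the 80 mm nearly along the block's x), so the plaque overhangs by 13 mm at the sides and 15 mm at the ends; origin at the centre of its underside, x along its 50 mm. The rest is free for re-use when empty
- stand_blue: fixed flat white-painted wooden drying stand 64 (x) x 90 (y) x 15 mm high with blue strips painted along its front and rear edges; origin at the centre of its underside, x is the direction that a standing plaque's face should look along (either way), z up. No slot: the top is plain. The four stands are in one row about 115 mm apart, in changing order
- plaque_amber: amber polished stone plaque, a plain slab 80 x 56 x 16 mm, 150 g; origin at its centre, x along the 80 mm, y along the 56 mm, z along the 16 mm thickness (both faces alike). Starts lying flat on a raised rest. Not every colour is there every time
- rest_amber: fixed felt-topped block 50 x 30 x 40 mm high on which one plaque lies at the start (the one of its name, its origin 48 mm above the bench, nearly centred and the 80 mm nearly along the block's x), so the plaque overhangs by 13 mm at the sides and 15 mm at the ends; origin at the centre of its underside, x along its 50 mm. The rest is free for re-use when empty
- stand_amber: fixed flat white-painted wooden drying stand 64 (x) x 90 (y) x 15 mm high with amber strips painted along its front and rear edges; origin at the centre of its underside, x is the direction that a standing plaque's face should look along (either way), z up. No slot: the top is plain. The four stands are in one row about 115 mm apart, in changing order
- scanner: hand scanner, a yellow bar with a black head: handle 34 mm wide, 34 mm tall, overall 155 mm long, head 46 mm wide at the +x end, 160 g; origin on its mid axis near its balance point (head end at +80 mm, tail at -75 mm), x the way it looks. Lies on the mat, axis 17 mm above the mat's top
- scanner_window (a point): red window in the middle of the scanner's head end, 80 mm from the scanner's origin; the beam leaves along the scanner's +x
- mat: fixed black rubber mat 190 (x) x 85 (y) x 4 mm; origin at the centre of its underside. The scanner's home; to the left or right of the stands, the card holder on the other side
- card_holder: fixed metal holder, 80 mm wide, 77 mm high overall, with a white card with black bars on a plate leaning back 45 degrees; origin at the centre of its foot on the bench; its front (-x) faces the robot side, the card looks to -x and upward
- card (a point): middle of the card (66 x 56 mm), 48 mm above the bench; axes as the holder's: x points away from the robot side, z up
- wax_red: brown-red bar of polishing wax 75 x 34 x 26 mm; to be left alone. Origin on it
- wax_white: white bar of polishing wax 70 x 32 x 24 mm; to be left alone. Origin on it
- felt_puck: grey felt puck, 44 mm across, 18 mm high; to be left alone. Origin on it
- brush: brush, 170 mm long, lying; to be left alone. Origin on it
- driver: screwdriver, 180 mm long, lying; to be left alone. Origin on it
Not all that is in view belongs to the job. There is more than one size of the plaque_blue; the one meant has the size given above. Of the things that look like the plaque_amber, the smaller one is meant.

How it is judged (in metres and radians):
On the way, in this order (a step that is already met when the one before it is completed fails the run):
1. every plaque stands free on a short edge on the stand of its colour (horizontal distance between plaque_red and stand_red below 0.018 m and z of plaque_red in the frame of stand_red between 0.048 and 0.062 m and angle between the x axis of plaque_red and the z axis of stand_red, either way round below 0.1 rad and angle between the z axis of plaque_red and the x axis of stand_red, either way round below 0.25 rad and linear speed of each of plaque_red, plaque_green, plaque_blue, plaque_amber below 0.03 m/s and contact force between each of plaque_red, plaque_green, plaque_blue, plaque_amber and the fingers below 0.1 N and horizontal distance between plaque_green and stand_green below 0.018 m and z of plaque_green in the frame of stand_green between 0.048 and 0.062 m and angle between the x axis of plaque_green and the z axis of stand_green, either way round below 0.1 rad and angle between the z axis of plaque_green and the x axis of stand_green, either way round below 0.25 rad and horizontal distance between plaque_blue and stand_blue below 0.018 m and z of plaque_blue in the frame of stand_blue between 0.048 and 0.062 m and angle between the x axis of plaque_blue and the z axis of stand_blue, either way round below 0.1 rad and angle between the z axis of plaque_blue and the x axis of stand_blue, either way round below 0.25 rad and horizontal distance between plaque_amber and stand_amber below 0.018 m and z of plaque_amber in the frame of stand_amber between 0.048 and 0.062 m and angle between the x axis of plaque_amber and the z axis of stand_amber, either way round below 0.1 rad and angle between the z axis of plaque_amber and the x axis of stand_amber, either way round below 0.25 rad), for 0.3 s.
2. the scanner is held still with its window 40 to 160 mm from the card, looking at its middle within 20 mm, from in front (x of card in the frame of scanner_window between 0.04 and 0.16 m and y of card in the frame of scanner_window between -0.02 and 0.02 m and z of card in the frame of scanner_window between -0.02 and 0.02 m and x of scanner_window in the frame of card below -0.03 m and angle between the x axis of scanner and the x axis of card_holder, either way round below 0.95 rad and linear speed of scanner below 0.03 m/s), for 0.6 s.
At the end, for the whole second after the job is handed in: Each plaque present stands free and still on a short edge on the stand of its colour: within 18 mm of its centre, upright within 0.1 rad, face along the stand's x within 0.25 rad. The scanner lies released and still, flat on the mat within 50 mm of its centre, any heading (all of step 1 and horizontal distance between scanner and mat below 0.05 m and z of scanner in the frame of mat between 0.015 and 0.032 m and angle between scanner's own x axis and vertical between 1.45079 and 1.6908 rad and linear speed of scanner below 0.02 m/s and contact force between scanner and the fingers below 0.1 N); the robot touches nothing.
It fails at once if another thing on the bench is moved by more than 50 mm (distance of any of wax_red, wax_white, felt_puck, brush, driver from where it was at the start of the episode above 0.05 m).
Of plaque_red, plaque_green, plaque_blue, plaque_amber only 3 to 4 are there at a start; the rules pass over those that are not, and their reading is None.
At some moment in a run one of scanner may be knocked a few centimetres aside while the robot is not near it.
Once in a run the grip may slacken for a moment while it holds something.
It also fails if it takes over 210 s, if anything falls off the work surface, if the arm or the gripper's body presses on something with over 40 N, if the wrist force passes 120 N, or if a joint passes its speed limit or range.

## Working session

There is one attempt and no reset: what is moved stays moved. The work goes in short steps, Python scripts to look and compute and a tool call to move; the robot and the scene stay as the last step left them, time stands still between calls to the robot, and variables do not carry over. Pictures are saved under pics/ and viewed, and the job is handed in when it is done.

Besides the shell and the picture viewer there is one more tool, called after ">>>" as a command line: name --argument value ..., lists and objects as JSON in quotes. step_arm: Moves the arm, as the interface text tells. Its arguments: {"type":"object","properties":{"plan":{"type":"array"},"newtons":{"type":"number"}},"required":["plan"]}

```bash
ls; mkdir -p pics
python3 - <<'E'
from cell import robot
import cv2
print(robot.observe(), robot.tip_reach)
for n in ["scene","top","wrist"]:
    c=robot.get_calibration(n); print(n,c)
    im=robot.read_camera(n); cv2.imwrite(f"pics/{n}0.png",im[:,:,::-1])
E
```

```text
pics
{'t': 0.0, 'joint_positions': array([-1.26202047e+00,  1.26364681e-01, -4.06232014e-02,  1.40541714e+00,
       -5.92066796e-06,  1.57080248e+00]), 'joint_velocities': array([ 0.00079197, -0.00127762,  0.00144437,  0.0005958 ,  0.00140075,
       -0.00083772]), 'effort': array([-2.71493882e-04, -4.35908818e+01,  3.52927423e+01,  1.72168587e-02,
       -5.31930800e-05,  5.16428670e-06]), 'tool_pos': array([ 159.41861183, -499.78443756,  241.52955152]), 'eef_rot': array([-0.69860691, -0.10929507,  0.69878598, -0.10817173]), 'contact_force': array([-0.76880995,  0.20047697,  0.61336045]), 'torque': array([0.06782579, 0.01497257, 0.02008836]), 'gripper_width': 85.5271973255344} 11.0
scene {'vfov': 44.84280181953112, 'cx': 308.9500606972447, 'cy': 198.4001349832402, 'T': array([[-8.43825785e-01,  3.32727593e-01, -4.21011155e-01,
         1.26555339e+03],
       [ 5.36580992e-01,  5.14058973e-01, -6.69196691e-01,
         1.25995266e+03],
       [-6.23564265e-03, -7.90592007e-01, -6.12311519e-01,
         1.19723212e+03],
       [ 0.00000000e+00,  0.00000000e+00,  0.00000000e+00,
    
[... 185 characters left out ...]
2125e+02],
       [-9.99860409e-01,  1.66756169e-02,  1.04182090e-03,
         9.93700417e+00],
       [-3.91813882e-03, -1.73400557e-01, -9.84843589e-01,
         1.18204424e+03],
       [ 0.00000000e+00,  0.00000000e+00,  0.00000000e+00,
         1.00000000e+00]])}
wrist {'vfov': 63.446018589637205, 'cx': 318.8496489680186, 'cy': 203.27885120052505, 'T': array([[ 3.03921082e-01, -9.05913078e-01, -2.94878738e-01,
         2.36740756e+02],
       [-9.52695964e-01, -2.89496899e-01, -9.25307858e-02,
        -4.75782732e+02],
       [-1.54163117e-03,  3.09051840e-01, -9.51043944e-01,
         3.72719843e+02],
       [ 0.00000000e+00,  0.00000000e+00,  0.00000000e+00,
         1.00000000e+00]])}
```

View pics/top0.png

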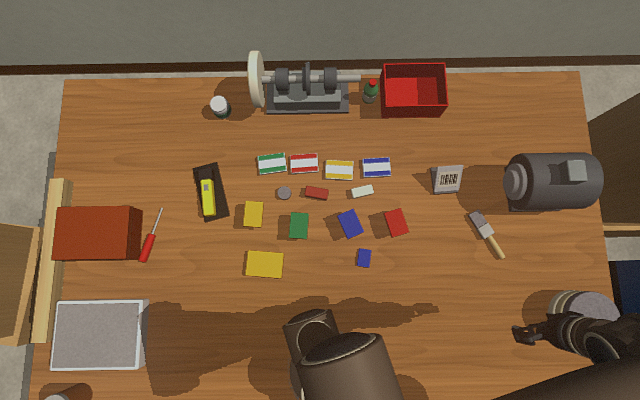

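View pics/scene0.png

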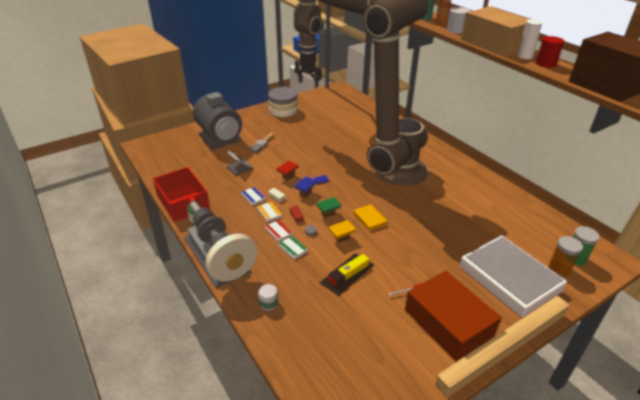

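View pics/wrist0.png

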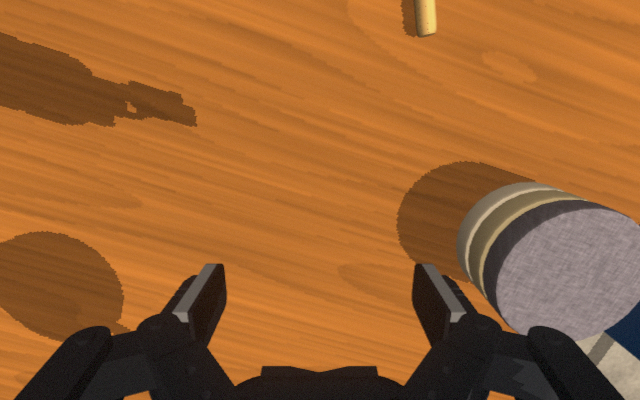

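The top view shows the stands at about (272,163) green, (304,163) red, (339,169) amber and (377,167) blue. The mat with the scanner is at (210,192), and the card holder is at (447,180).

Candidate plaques:
- **Blue:** (350,223) or (364,258). The first fits 80x56; the second is too small and isn't on a rest.
- **Amber:** (254,214) or (264,264). The task wants the smaller one, which is the first.
- **Red:** (396,222). The bar at (316,193) is the wax.
- **Green:** (299,225).

I'll confirm these in an enlarged crop and take measurements.

```bash
cat > h.py <<'E'
import numpy as np, cv2
from cell import robot
from scipy.spatial.transform import Rotation as R
def snap(n,name=None):
    c=robot.get_calibration(n); im=robot.read_camera(n)
    if name: cv2.imwrite(f"pics/{name}.png",im[:,:,::-1])
    return c,im
def cast(c,uv,z):
    uv=np.atleast_2d(np.array(uv,float)); f=200/np.tan(np.radians(c['vfov']/2))
    d=np.c_[(uv[:,0]-c['cx'])/f,(uv[:,1]-c['cy'])/f,np.ones(len(uv))]@c['T'][:3,:3].T
    o=c['T'][:3,3]; return o+d*((z-o[2])/d[:,2])[:,None]
def proj(c,P):
    P=np.atleast_2d(P); f=200/np.tan(np.radians(c['vfov']/2))
    q=(P-c['T'][:3,3])@c['T'][:3,:3]
    return np.c_[c['cx']+f*q[:,0]/q[:,2],c['cy']+f*q[:,1]/q[:,2]]
HUE={'red':[(0,6),(174,180)],'green':[(45,85)],'blue':[(108,128)],'amber':[(20,30)]}
def mask(im,col,s=150,v=50):
    h=cv2.cvtColor(im,cv2.COLOR_RGB2HSV); m=np.zeros(h.shape[:2],np.uint8)
    for a,b in HUE[col]: m|=cv2.inRange(h,(a,s,v),(b,255,255))
    return m
def blobs(m,amin=60):
    cs,_=cv2.findContours(m,cv2.RETR_EXTERNAL,cv2.CHAIN_APPROX_NONE)
    return sorted([c for c in cs if cv2.contourArea(c)>amin],key=cv2.contourArea,reverse=True)
def rect(c,cnt,z):
    P=cast(c,cnt[:,0,:],z)[:,:2].astype(np.float32)
    (x,y),(w,h),a=cv2.minAreaRect(P)
    if w<h: w,h,a=h,w,a+90
    a=(a+90)%180-90
    return np.round([x,y,w,h,a],1)   # long axis angle deg
# tool frame: x approach; y jaws.  pose from approach and jaw vectors
def frame(app,jaw):
    app=np.array(app,float);app/=np.linalg.norm(app); jaw=np.array(jaw,float); jaw-=app*(jaw@app); jaw/=np.linalg.norm(jaw)
    return np.c_[app,jaw,np.cross(app,jaw)]
def delta(grasp,Rm,back=8,cmd=None):
    """row to bring grasp point (mm) to 'grasp' with tool rotation Rm from the current pose"""
    s=robot.observe() if cmd is None else cmd
    R0=R.from_quat(s['eef_rot']).as_matrix(); p=np.array(grasp)+Rm[:,0]*back
    d=R0.T@(p-s['tool_pos'])/10; r=R.from_matrix(R0.T@Rm).as_rotvec()
    return np.round(np.r_[d,r],3)
E
python3 - <<'E'
from h import *
c,im=snap('top')
cv2.imwrite('pics/topz.png',cv2.resize(im[140:290,180:480],None,fx=2.6,fy=2.6,interpolation=cv2.INTER_CUBIC)[:,:,::-1])
for col in HUE:
    for b in blobs(mask(im,col),25):
        x,y,w,h=cv2.boundingRect(b)
        if 140<y<290 and 150<x<480: print(col,(x+w//2,y+h//2),cv2.contourArea(b),'z56',rect(c,b,56),'z15',rect(c,b,15)[:2])
print(R.from_quat(robot.observe()['eef_rot']).as_matrix().round(3))
print(cast(c,[[447,180]],48),cast(c,[[210,192]],4))
E
```

```text
red (396, 222) 422.5 z56 [ 437.8 -221.5   78.8   56.2   15.7] z15 [ 443.2 -230. ]
red (316, 192) 189.5 z56 [536.3  23.5  69.6  31.7  78.1] z15 [545.3  23.9]
red (305, 169) 73.0 z56 [612.4  59.1  80.2  13.6 -86.1] z15 [624.1  60.9]
red (304, 156) 63.0 z56 [655.2  61.9  80.2  11.5 -86.4] z15 [668.5  63.8]
amber (264, 264) 844.0 z56 [317.5 184.5 110.   75.   84.4] z15 [318.6 190.8]
amber (208, 198) 449.0 z56 [526.1 362.5 121.8  42.    6.9] z15 [534.7 375.4]
amber (253, 214) 420.0 z56 [472.5 221.1  79.2  57.1  -4.5] z15 [479.1 228.8]
amber (339, 176) 78.5 z56 [588.5 -48.2  78.6  13.8  85.5] z15 [599.4 -50.3]
amber (339, 163) 63.5 z56 [630.9 -50.9  76.8  12.1  85.7] z15 [643.3 -53.1]
[[-0.     0.304 -0.953]
 [ 0.001 -0.953 -0.304]
 [-1.    -0.001 -0.   ]]
[[ 570.35557419 -392.11787567   48.        ]] [[554.16695277 372.14407287   4.        ]]
```

View pics/topz.png

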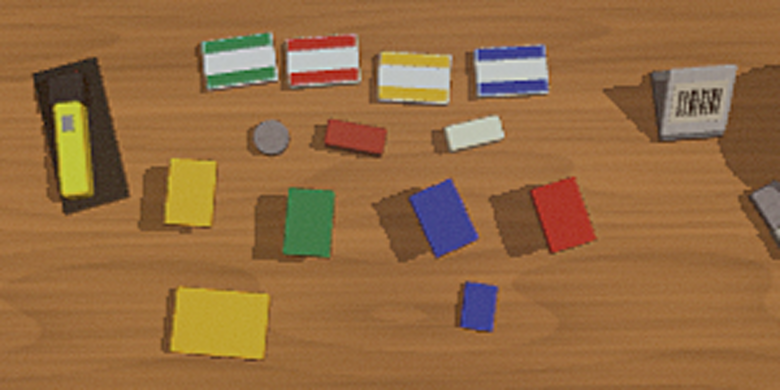

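The crop matches: four 80x56 plaques on rests, a bigger amber decoy and a smaller blue decoy. Next I move over the field for a finer wrist view.

Run:
```python
from h import *
print(delta([480,0,358],frame([0,0,-1],[0,-1,0])))
```

```text
[-1.0781e+01 -3.7901e+01 -4.5729e+01  3.0900e-01  0.0000e+00  1.0000e-03]
```

>>> step_arm --plan '[[[-10.8, 0, 0, 0, 0, 0, 0], [-10.8, 0, 0, 0, 0, 0, 0], [-10.8, 0, 0, 0, 0, 0, 0], [-10.8, -37.9, -45.7, 0.309, 0, 0, 0], [-10.8, -37.9, -45.7, 0.309, 0, 0, 0], [-10.8, -37.9, -45.7, 0.309, 0, 0, 0], [-10.8, -37.9, -45.7, 0.309, 0, 0, 0], [-10.8, -37.9, -45.7, 0.309, 0, 0, 0], [-10.8, -37.9, -45.7, 0.309, 0, 0, 0], [-10.8, -37.9, -45.7, 0.309, 0, 0, 0], [-10.8, -37.9, -45.7, 0.309, 0, 0, 0], [-10.8, -37.9, -45.7, 0.309, 0, 0, 0], [-10.8, -37.9, -45.7, 0.309, 0, 0, 0], [-10.8, -37.9, -45.7, 0.309, 0, 0, 0], [-10.8, -37.9, -45.7, 0.309, 0, 0, 0], [-10.8, -37.9, -45.7, 0.309, 0, 0, 0], [-10.8, -37.9, -45.7, 0.309, 0, 0, 0], [-10.8, -37.9, -45.7, 0.309, 0, 0, 0], [-10.8, -37.9, -45.7, 0.309, 0, 0, 0], [-10.8, -37.9, -45.7, 0.309, 0, 0, 0]]]'

```text
t: 1.87
tool_pos: [479.8, 0.5, 349.7]
eef_rot: [-0.707, -0.0, 0.708, -0.001]
contact_force: [-0.3, 0.5, 0.5]
gripper_width: 85.6
```

Run:
```python
from h import *
print(robot.observe()['joint_positions'].round(2))
c,im=snap('wrist','w1')
c,im=snap('top','t1')
```

```text
[ 0.    0.07  0.13  1.64 -0.    3.14]
```

View pics/w1.png

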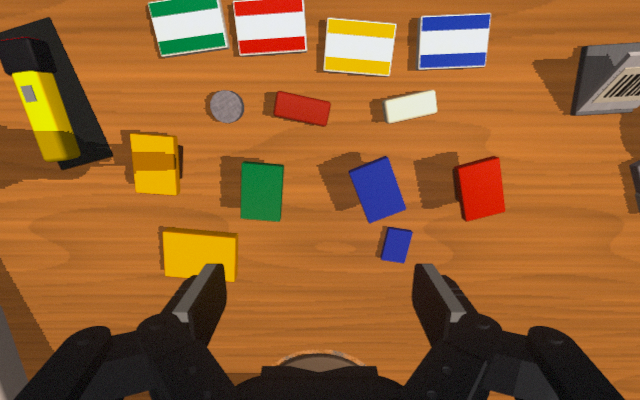

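w1 shows all the stands, cut slightly at the top edge (row 0). I move forward for accurate stand poses and the card.

>>> step_arm --plan '[[[0, 0, -4, 0, 0, 0, 0], [0, 0, -8, 0, 0, 0, 0], [0, 0, -10, 0, 0, 0, 0], [0, 0, -10, 0, 0, 0, 0], [0, 0, -10, 0, 0, 0, 0], [0, 0, -10, 0, 0, 0, 0]]]'

```text
t: 2.47
tool_pos: [578.8, -1.3, 350.7]
eef_rot: [-0.707, 0.001, 0.707, 0.001]
contact_force: [-0.1, -0.2, 0.9]
gripper_width: 85.6
```

```bash
cat > stands.py <<'E'
from h import *
def stands(c,im,xmin=560):
    out={}
    for col in HUE:
        P=[]
        for b in blobs(mask(im,col,110,40),60):
            P1=cast(c,b[:,0,:],15)[:,:2]
            if P1[:,0].mean()>xmin and abs(P1[:,1].mean())<260: P.append(rect(c,b,15))
        P=sorted(P,key=lambda r:-r[2]*r[3])[:2]
        if len(P)==2:
            a,b=P; d=(a[:2]-b[:2])*np.sign(a[0]-b[0])
            out[col]=np.r_[(a[:2]+b[:2])/2,np.degrees(np.arctan2(d[1],d[0])),np.hypot(*d),a[2:],b[2:]].round(1)
    return out
E
python3 - <<'E'
from stands import *
c,im=snap('wrist','w2')
for k,v in stands(c,im).items(): print(k,v)
c,im=snap('top')
for k,v in stands(c,im).items(): print('top',k,v)
E
```

```text
red [648.5  64.2   3.6  44.5  86.5  16.3 -86.4  86.4  15.6 -86.6]
green [650.  169.6   7.4  44.1  84.8  14.9 -82.6  84.8  14.8 -82.6]
blue [ 631.  -175.2    2.    43.9   84.1   15.   -87.6   84.8   14.6  -87.7]
amber [623.8 -51.3  -4.4  44.2  86.   16.3  85.6  85.9  15.8  85.7]
top green [647.9 170.    6.9  43.9  80.2  12.5 -82.6  77.8  12.2 -82.5]
```

View pics/w2.png

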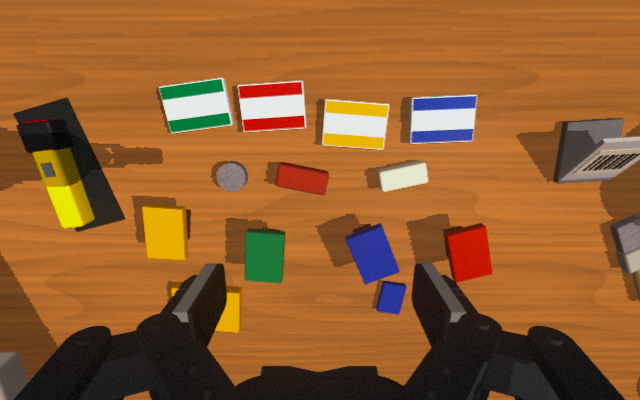

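>>> step_arm --plan '[[[17, 22.1, 20.9, 0, 0, 0, 0], [17, 22.1, 20.9, 0, 0, 0, 0], [17, 22.1, 20.9, 0, 0, 0, 0], [17, 22.1, 20.9, 0, 0, 0, 0], [17, 22.1, 20.9, 0, 0, 0, 0], [17, 22.1, 20.9, 0, 0, 0, 0], [17, 22.1, 20.9, 0, 0, 0, 0], [17, 22.1, 20.9, 0, 0, 0, 0], [17, 22.1, 20.9, 0, 0, 0, 0], [17, 22.1, 20.9, 0, 0, 0, 0], [17, 22.1, 20.9, 0, 0, 0, 0], [17, 22.1, 20.9, 0, 0, 0, 0]]]'

```text
t: 3.57
tool_pos: [371.1, -220.9, 181.5]
eef_rot: [0.708, -0.0, -0.706, 0.0]
contact_force: [0.6, 0.1, 0.6]
gripper_width: 85.2
```

```bash
cat > plq.py <<'E'
from h import *
import sys
def pick(col,name):
    print(robot.observe()['joint_positions'].round(2))
    c,im=snap('wrist',name)
    bs=blobs(mask(im,col,110,40),1500)
    for b in bs: print(cv2.boundingRect(b),rect(c,b,56))
    return c,im,bs
E
python3 - <<'E'
from plq import *
pick('red','w3')
E
```

```text
[-0.54 -0.04 -0.35  1.26  0.    2.6 ]
(271, 50, 96, 121) [ 441.3 -222.1   78.7   55.    16. ]
```

View pics/w3.png

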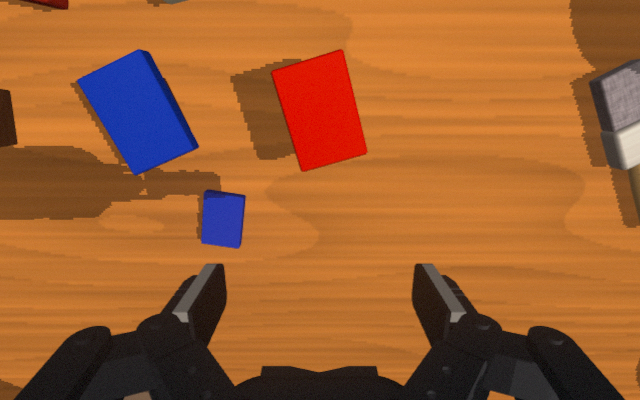

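```bash
cat >> h.py <<'E'
def graspframe(psi_deg,tau=0.2):
    p=np.radians(psi_deg); h=np.array([np.cos(p),np.sin(p),0]); a=-np.sin(tau)*h-np.cos(tau)*np.array([0,0,1])
    return frame(a,[np.sin(p),-np.cos(p),0]),h
def plan_pick(x,y,psi,off=16,tau=0.2,z=47,back=10):
    F,h=graspframe(psi,tau); g=np.array([x,y,z])+off*h
    print('pre',delta(g-70*F[:,0],F,back)); print('then +7cm x')
def placeframe(yaw_deg,tau=0.2):
    p=np.radians(yaw_deg); h=np.array([np.cos(p),np.sin(p),0]); a=np.cos(tau)*h-np.sin(tau)*np.array([0,0,1])
    return frame(a,[np.sin(p),-np.cos(p),0]),h
E
python3 - <<'E'
from h import *
plan_pick(441,-222,16)
E
```

```text
pre [ 7.591 -0.653 -9.618 -0.278 -0.201  0.027]
then +7cm x
```

>>> step_arm --plan '[[[7.6, -0.65, -9.6, -0.278, -0.201, 0.027, 0], [7.6, -0.65, -9.6, -0.278, -0.201, 0.027, 0], [7.6, -0.65, -9.6, -0.278, -0.201, 0.027, 0], [7.6, -0.65, -9.6, -0.278, -0.201, 0.027, 0], [7.6, -0.65, -9.6, -0.278, -0.201, 0.027, 0], [7.6, -0.65, -9.6, -0.278, -0.201, 0.027, 0], [7.6, -0.65, -9.6, -0.278, -0.201, 0.027, 0]]]'

```text
t: 4.2
tool_pos: [467.0, -214.5, 106.2]
eef_rot: [-0.627, -0.088, 0.766, -0.108]
contact_force: [0.1, -0.3, 0.2]
gripper_width: 85.1
```

Run:
```python
from h import *
F,h=graspframe(16); g=np.array([441,-222,47])+16*h
print(delta(g,F,10)); snap('wrist','w4')
```

```text
[ 7.026e+00 -0.000e+00 -9.000e-02 -1.000e-03 -0.000e+00 -1.000e-03]
```

View pics/w4.png

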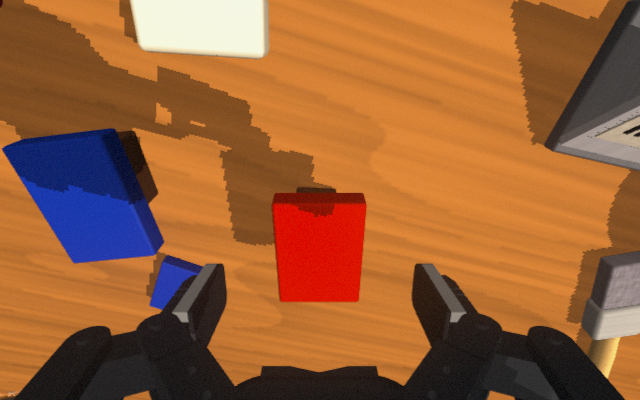

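The red plaque is centred between the fingers (columns 272–366, finger mid-column about 319). I descend and grip.

>>> step_arm --plan '[[[2, 0, 0, 0, 0, 0, 0], [4, 0, 0, 0, 0, 0, 0], [6, 0, 0, 0, 0, 0, 0], [7, 0, 0, 0, 0, 0, 0], [7, 0, 0, 0, 0, 0, 0], [7, 0, 0, 0, 0, 0, 255], [7, 0, 0, 0, 0, 0, 255], [7, 0, 0, 0, 0, 0, 255], [7, 0, 0, 0, 0, 0, 255], [7, 0, 0, 0, 0, 0, 255], [7, 0, 0, 0, 0, 0, 255], [7, 0, 0, 0, 0, 0, 255], [7, 0, 0, 0, 0, 0, 255]]]' --newtons 70

```text
t: 5.33
tool_pos: [454.4, -219.0, 37.9]
eef_rot: [-0.627, -0.088, 0.767, -0.108]
contact_force: [-1.0, 1.1, 7.1]
gripper_width: 54.8
```

Run:
```python
from h import *
print(robot.observe()['joint_positions'].round(2)); snap('wrist','w5')
```

```text
[-0.38  0.29 -0.31  1.13 -0.12  2.49]
```

View pics/w5.png

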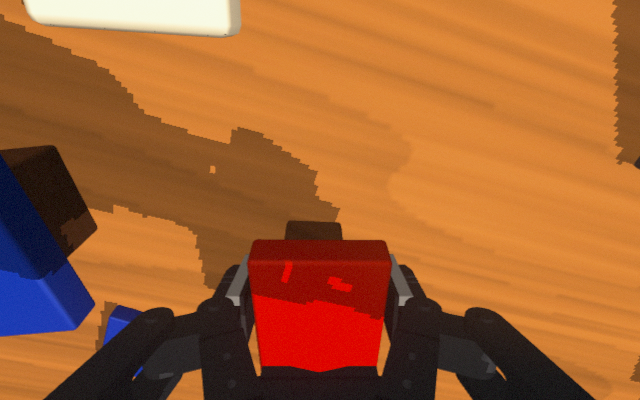

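```bash
cat >> h.py <<'E'
def plan_place(rel,x,y,yaw,tau=0.2,dz=60,z=55):
    F,h=placeframe(yaw,tau); t=np.array([x,y,z+dz])-F@np.array(rel)
    print('dz',dz,delta(t,F,0),'tcp',t.round(1))
def relof(x,y,psi,tcp,tau=0.2,z=48):
    F,h=graspframe(psi,tau); r=F.T@(np.array([x,y,z])-np.array(tcp)); print('rel',r.round(1)); r[1]=0; return r
E
python3 - <<'E'
from h import *
r=relof(441,-222,16,[454.4,-219,37.9])
plan_place(r,648.5,64.2,5)
E
```

```text
rel [-7.2 -0.8 15.4]
dz 60 [-14.38  -21.68  -25.092   0.178   1.565   0.117] tcp [658.6  65.1 128.7]
```

>>> step_arm --plan '[[[-4, 0, 0, 0, 0, 0, 255], [-8, 0, 0, 0, 0, 0, 255], [-12, 0, 0, 0, 0, 0, 255], [-12, 0, 0, 0, 0, 0, 255], [-14.4, -21.7, -25.1, 0.178, 1.565, 0.117, 255], [-14.4, -21.7, -25.1, 0.178, 1.565, 0.117, 255], [-14.4, -21.7, -25.1, 0.178, 1.565, 0.117, 255], [-14.4, -21.7, -25.1, 0.178, 1.565, 0.117, 255], [-14.4, -21.7, -25.1, 0.178, 1.565, 0.117, 255], [-14.4, -21.7, -25.1, 0.178, 1.565, 0.117, 255], [-14.4, -21.7, -25.1, 0.178, 1.565, 0.117, 255], [-14.4, -21.7, -25.1, 0.178, 1.565, 0.117, 255], [-14.4, -21.7, -25.1, 0.178, 1.565, 0.117, 255], [-14.4, -21.7, -25.1, 0.178, 1.565, 0.117, 255], [-14.4, -21.7, -25.1, 0.178, 1.565, 0.117, 255], [-14.4, -21.7, -25.1, 0.178, 1.565, 0.117, 255], [-14.4, -21.7, -25.1, 0.178, 1.565, 0.117, 255], [-14.4, -21.7, -25.1, 0.178, 1.565, 0.117, 255], [-14.4, -21.7, -25.1, 0.178, 1.565, 0.117, 255], [-14.4, -21.7, -25.1, 0.178, 1.565, 0.117, 255]]]'

```text
t: 7.05
tool_pos: [657.4, 64.6, 126.7]
eef_rot: [0.994, 0.044, -0.1, 0.006]
contact_force: [0.7, 0.0, -3.0]
gripper_width: 54.8
```

Run:
```python
from h import *
s=robot.observe();print(s['joint_positions'].round(3),s['gripper_width']); snap('wrist','w6'); snap('top','t6')
plan_place([-7.2,0,15.4],648.5,64.2,5,dz=60)
plan_place([-7.2,0,15.4],648.5,64.2,5,dz=0)
```

```text
[ 0.105  0.247 -1.263 -1.309 -0.017  3.141] 54.78347455071213
dz 60 [ 0.034 -0.035 -0.534  0.005  0.007  0.001] tcp [658.6  65.1 128.7]
dz 0 [ 1.267e+00 -6.200e-02  5.338e+00  5.000e-03  7.000e-03  1.000e-03] tcp [658.6  65.1  68.7]
```

View pics/w6.png

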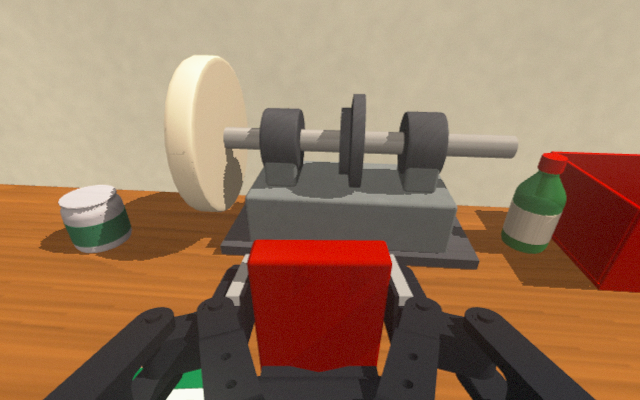

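View pics/t6.png

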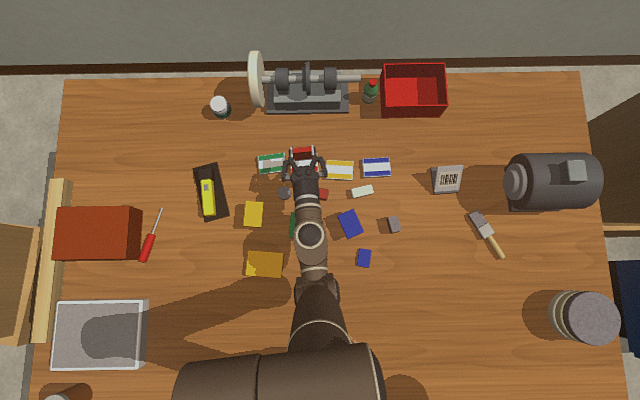

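Held upright, straight above the red stand, bar a 5 mm height lag. j3 is close to its limit, so I lower in part and check.

>>> step_arm --plan '[[[0.3, 0, 1.5, 0, 0, 0, 255], [0.6, 0, 3, 0, 0, 0, 255], [0.9, 0, 4.4, 0, 0, 0, 255], [0.9, 0, 4.4, 0, 0, 0, 255], [0.9, 0, 4.4, 0, 0, 0, 255], [0.9, 0, 4.4, 0, 0, 0, 255]]]'

```text
t: 7.65
tool_pos: [665.0, 65.1, 83.5]
eef_rot: [0.994, 0.044, -0.102, 0.007]
contact_force: [-0.3, -1.0, -1.8]
gripper_width: 54.6
```

Run:
```python
from h import *
s=robot.observe();print(s['joint_positions'].round(3),s['gripper_width']); snap('scene','s7')
plan_place([-7.2,0,15.4],648.5,64.2,5,dz=0)
```

```text
[ 0.104  0.418 -1.263 -1.476 -0.016  3.141] 54.63000819283304
dz 0 [-3.100e-01 -6.400e-02  1.639e+00  5.000e-03  4.000e-03  1.000e-03] tcp [658.6  65.1  68.7]
```

View pics/s7.png

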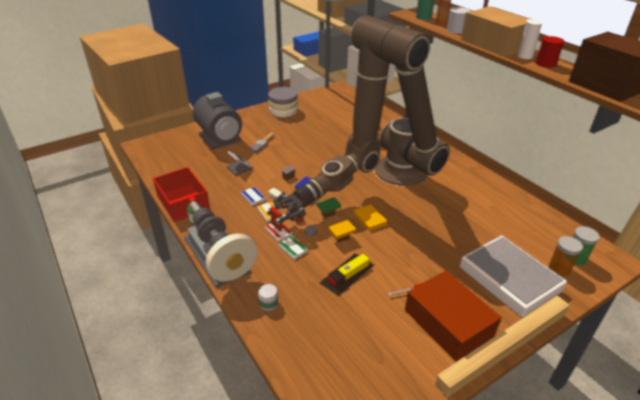

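j3 is at its stop, so the x position is about 7 mm too far forward. That's still inside 18 mm, and I'll use more tilt for the others. Descending gently.

>>> step_arm --plan '[[[0.1, 0, 0.6, 0, 0, 0, 255], [0.1, 0, 1.1, 0, 0, 0, 255], [0.1, 0, 1.1, 0, 0, 0, 255], [0.1, 0, 1.1, 0, 0, 0, 255]]]'

```text
t: 8.03
tool_pos: [665.2, 65.1, 71.1]
eef_rot: [0.994, 0.044, -0.103, 0.007]
contact_force: [0.2, 0.4, -1.2]
gripper_width: 54.5
```

Run:
```python
from h import *
s=robot.observe();print(s['joint_positions'].round(3),s['tool_pos'],s['contact_force'])
plan_place([-7.2,0,15.4],648.5,64.2,5,dz=0)
```

```text
[ 0.104  0.465 -1.265 -1.523 -0.016  3.141] [665.16058647  65.05624575  71.12574994] [ 0.15735409  0.44052547 -1.21808595]
dz 0 [-0.591 -0.062  0.375  0.005  0.007  0.001] tcp [658.6  65.1  68.7]
```

>>> step_arm --plan '[[[0.02, 0, 0.15, 0, 0, 0, 255], [0.02, 0, 0.3, 0, 0, 0, 255], [0.02, 0, 0.3, 0, 0, 0, 255]]]'

```text
t: 8.28
tool_pos: [665.9, 65.1, 70.4]
eef_rot: [0.994, 0.044, -0.101, 0.007]
contact_force: [-2.1, -0.8, 4.2]
gripper_width: 55.2
```

>>> step_arm --plan '[[[-0.02, 0, -0.15, 0, 0, 0, 255], [-0.02, 0, -0.15, 0, 0, 0, 82], [-0.02, 0, -0.15, 0, 0, 0, 76], [-0.02, 0, -0.15, 0, 0, 0, 70], [-0.02, 0, -0.15, 0, 0, 0, 60], [-0.02, 0, -0.15, 0, 0, 0, 50], [-0.02, 0, -0.15, 0, 0, 0, 40], [-0.02, 0, -0.15, 0, 0, 0, 40], [-0.02, 0, -0.15, 0, 0, 0, 40]]]' --newtons 25

```text
t: 9.03
tool_pos: [665.3, 65.0, 70.1]
eef_rot: [0.994, 0.044, -0.103, 0.007]
contact_force: [0.6, 0.5, 0.2]
gripper_width: 71.8
```

Run:
```python
from h import *
snap('wrist','w8'); s=robot.observe(); print(R.from_quat(s['eef_rot']).as_matrix().round(3))
```

```text
[[ 0.975  0.089 -0.203]
 [ 0.086 -0.996 -0.022]
 [-0.205  0.004 -0.979]]
```

View pics/w8.png

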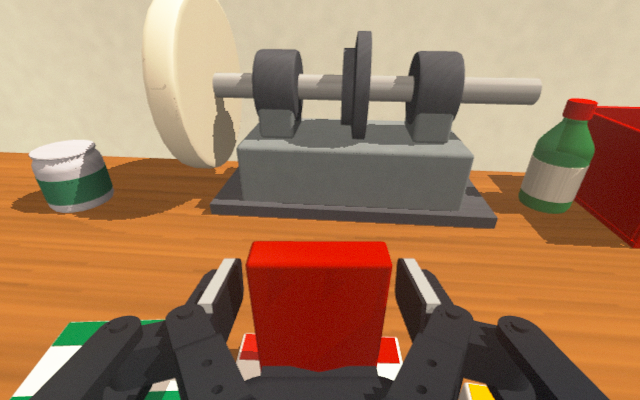

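The red plaque stands free. The arm can't fold further back, so I go straight up.

>>> step_arm --plan '[[[-0.4, 0, -1.5, 0, 0, 0, 20], [-0.8, 0, -3, 0, 0, 0, 20], [-1.2, 0, -6, 0, 0, 0, 0], [-1.8, 0, -9, 0, 0, 0, 0], [-2.4, 0, -12, 0, 0, 0, 0], [-3, 0, -15, 0, 0, 0, 0], [-3.4, 0, -17, 0, 0, 0, 0], [-3.4, 0, -17, 0, 0, 0, 0], [-3.4, 0, -17, 0, 0, 0, 0]]]'

```text
t: 9.83
tool_pos: [666.9, 66.0, 246.5]
eef_rot: [0.994, 0.044, -0.1, 0.007]
contact_force: [-0.1, 0.0, -0.5]
gripper_width: 85.7
```

Run:
```python
from h import *
s=robot.observe();print(s['joint_positions'].round(3),s['tool_pos'],s['contact_force'])
F=frame([0,0,-1],[0,-1,0]); print(delta([390,-95,200],F,0))
c,im=snap('top','t9')
cv2.imwrite('pics/t9z.png',cv2.resize(im[130:290,180:480],None,fx=2.6,fy=2.6,interpolation=cv2.INTER_CUBIC)[:,:,::-1])
```

```text
[ 0.106 -0.12  -1.122 -0.801 -0.018  3.141] [666.90654654  65.95282181 246.50606625] [-0.14514905  0.0345795  -0.53962412]
[-27.479  13.558  10.42    0.077  -1.368   0.057]
```

View pics/t9z.png

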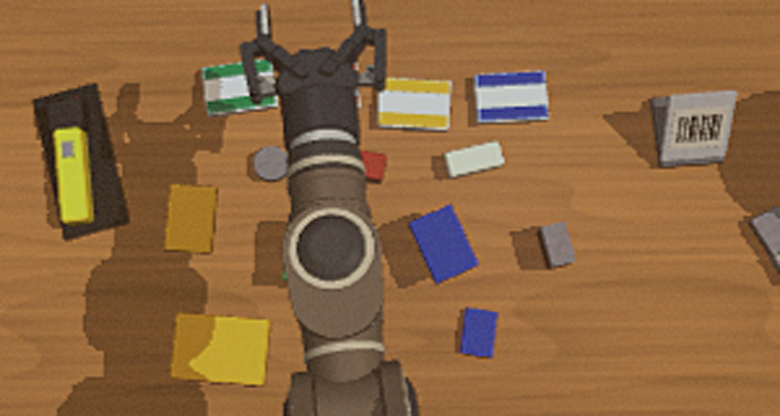

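Run:
```python
from h import *
F,h=graspframe(12,0); print(delta([380,-80,200],F,0))
c=robot.get_calibration('top'); print(cast(c,[[350.4,223.8]],56))
```

```text
[-28.293  11.976  10.418  -0.098  -1.363  -0.086]
[[434.61749821 -81.11141387  56.        ]]
```

>>> step_arm --plan '[[[-28.3, 12, 10.4, -0.098, -1.363, -0.086, 0], [-28.3, 12, 10.4, -0.098, -1.363, -0.086, 0], [-28.3, 12, 10.4, -0.098, -1.363, -0.086, 0], [-28.3, 12, 10.4, -0.098, -1.363, -0.086, 0], [-28.3, 12, 10.4, -0.098, -1.363, -0.086, 0], [-28.3, 12, 10.4, -0.098, -1.363, -0.086, 0], [-28.3, 12, 10.4, -0.098, -1.363, -0.086, 0], [-28.3, 12, 10.4, -0.098, -1.363, -0.086, 0], [-28.3, 12, 10.4, -0.098, -1.363, -0.086, 0], [-28.3, 12, 10.4, -0.098, -1.363, -0.086, 0], [-28.3, 12, 10.4, -0.098, -1.363, -0.086, 0], [-28.3, 12, 10.4, -0.098, -1.363, -0.086, 0], [-28.3, 12, 10.4, -0.098, -1.363, -0.086, 0], [-28.3, 12, 10.4, -0.098, -1.363, -0.086, 0], [-28.3, 12, 10.4, -0.098, -1.363, -0.086, 0], [-28.3, 12, 10.4, -0.098, -1.363, -0.086, 0]]]'

```text
t: 11.22
tool_pos: [380.0, -79.9, 198.1]
eef_rot: [-0.702, -0.075, 0.704, -0.073]
contact_force: [-0.2, 0.3, -0.3]
gripper_width: 85.5
```

Run:
```python
from plq import *
pick('blue','w10')
pick('red','w10r')
```

```text
[-0.21 -0.13 -0.39  1.31  0.    2.72]
(292, 70, 82, 108) [440.  -79.9  78.6  54.8  22.7]
(325, 199, 52, 58) [ 354.8 -114.6   48.6   33.6   -8.9]
[-0.21 -0.13 -0.39  1.31  0.    2.72]
```

View pics/w10.png

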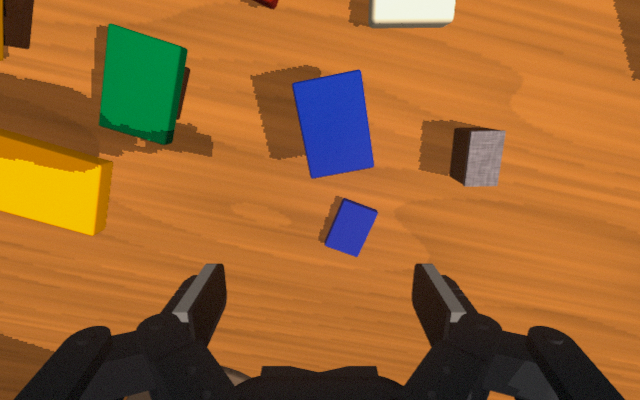

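Run:
```python
from h import *
plan_pick(440,-80,22.7,off=15,tau=0.6)
```

```text
pre [ 10.32    0.343 -10.731  -0.182  -0.599   0.056]
then +7cm x
```

>>> step_arm --plan '[[[10.3, 0.35, -10.7, -0.182, -0.599, 0.056, 0], [10.3, 0.35, -10.7, -0.182, -0.599, 0.056, 0], [10.3, 0.35, -10.7, -0.182, -0.599, 0.056, 0], [10.3, 0.35, -10.7, -0.182, -0.599, 0.056, 0], [10.3, 0.35, -10.7, -0.182, -0.599, 0.056, 0], [10.3, 0.35, -10.7, -0.182, -0.599, 0.056, 0], [10.3, 0.35, -10.7, -0.182, -0.599, 0.056, 0], [10.3, 0.35, -10.7, -0.182, -0.599, 0.056, 0], [10.3, 0.35, -10.7, -0.182, -0.599, 0.056, 0]]]'

```text
t: 12.07
tool_pos: [485.4, -61.8, 98.8]
eef_rot: [-0.459, -0.092, 0.866, -0.174]
contact_force: [0.2, -0.4, 0.5]
gripper_width: 85.0
```

Run:
```python
from h import *
F,h=graspframe(22.7,.6); g=np.array([440,-80,47])+15*h
print(delta(g,F,10)); snap('wrist','w11'); print(robot.observe()['joint_positions'].round(2))
```

```text
[ 7.185e+00 -7.000e-02 -1.010e-01 -1.000e-03 -3.000e-03 -0.000e+00]
[-0.    0.54  0.06  1.65 -0.22  2.81]
```

View pics/w11.png

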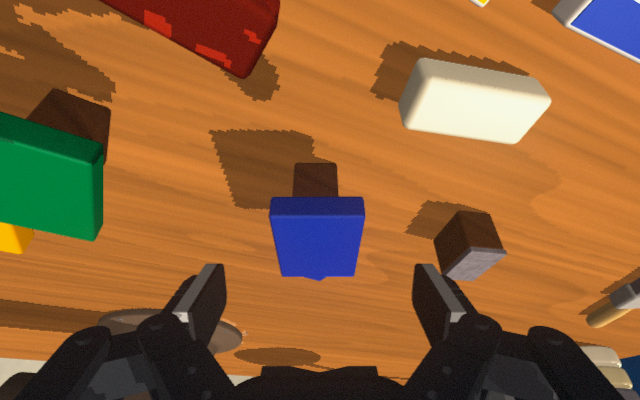

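>>> step_arm --plan '[[[2, 0, 0, 0, 0, 0, 0], [4, 0, 0, 0, 0, 0, 0], [6, 0, 0, 0, 0, 0, 0], [7.1, 0, -0.1, 0, 0, 0, 0], [7.1, 0, -0.1, 0, 0, 0, 0], [7.1, 0, -0.1, 0, 0, 0, 255], [7.1, 0, -0.1, 0, 0, 0, 255], [7.1, 0, -0.1, 0, 0, 0, 255], [7.1, 0, -0.1, 0, 0, 0, 255], [7.1, 0, -0.1, 0, 0, 0, 255], [7.1, 0, -0.1, 0, 0, 0, 255], [7.1, 0, -0.1, 0, 0, 0, 255], [7.1, 0, -0.1, 0, 0, 0, 255]]]' --newtons 70

```text
t: 13.2
tool_pos: [450.7, -76.5, 39.5]
eef_rot: [-0.458, -0.092, 0.867, -0.175]
contact_force: [0.9, 0.7, 6.7]
gripper_width: 54.7
```

Run:
```python
from h import *
s=robot.observe(); r=relof(440,-80,22.7,s['tool_pos'],.6)
plan_place(r,631,-175.2,0,tau=.6)
```

```text
rel [-0.7 -0.9 14. ]
dz 60 [-14.812  16.416  -6.341   0.433   1.547   0.081] tcp [ 639.5 -175.2  126.2]
```

>>> step_arm --plan '[[[-3.3, 0, 2.3, 0, 0, 0, 255], [-6.6, 0, 4.6, 0, 0, 0, 255], [-9.9, 0, 6.8, 0, 0, 0, 255], [-9.9, 0, 6.8, 0, 0, 0, 255], [-14.8, 16.4, -6.35, 0.433, 1.547, 0.081, 255], [-14.8, 16.4, -6.35, 0.433, 1.547, 0.081, 255], [-14.8, 16.4, -6.35, 0.433, 1.547, 0.081, 255], [-14.8, 16.4, -6.35, 0.433, 1.547, 0.081, 255], [-14.8, 16.4, -6.35, 0.433, 1.547, 0.081, 255], [-14.8, 16.4, -6.35, 0.433, 1.547, 0.081, 255], [-14.8, 16.4, -6.35, 0.433, 1.547, 0.081, 255], [-14.8, 16.4, -6.35, 0.433, 1.547, 0.081, 255], [-14.8, 16.4, -6.35, 0.433, 1.547, 0.081, 255], [-14.8, 16.4, -6.35, 0.433, 1.547, 0.081, 255], [-14.8, 16.4, -6.35, 0.433, 1.547, 0.081, 255], [-14.8, 16.4, -6.35, 0.433, 1.547, 0.081, 255], [-14.8, 16.4, -6.35, 0.433, 1.547, 0.081, 255], [-14.8, 16.4, -6.35, 0.433, 1.547, 0.081, 255], [-14.8, 16.4, -6.35, 0.433, 1.547, 0.081, 255], [-14.8, 16.4, -6.35, 0.433, 1.547, 0.081, 255]]]'

```text
t: 14.87
tool_pos: [638.1, -175.2, 123.7]
eef_rot: [0.955, -0.0, -0.298, -0.0]
contact_force: [0.7, -0.2, -0.9]
gripper_width: 55.3
```

Run:
```python
from h import *
s=robot.observe();print(s['joint_positions'].round(3),s['gripper_width']); snap('wrist','w12')
plan_place([-.7,0,14],631,-175.2,0,tau=.6,dz=60)
plan_place([-.7,0,14],631,-175.2,0,tau=.6,dz=4)
```

```text
[-0.409 -0.046 -0.934 -0.242  0.333  2.9  ] 55.270578594125645
dz 60 [-0.032 -0.034 -0.112  0.     0.003 -0.   ] tcp [ 639.5 -175.2  126.2]
dz 4 [ 3.142e+00 -3.600e-02  4.502e+00  0.000e+00  3.000e-03 -0.000e+00] tcp [ 639.5 -175.2   70.2]
```

View pics/w12.png

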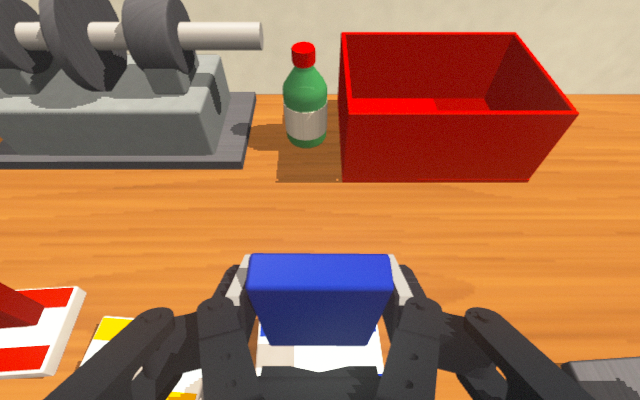

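Blue is held upright over its stand with the joints comfortable. I lower it.

>>> step_arm --plan '[[[1, 0, 1.4, 0, 0, 0, 255], [2, 0, 2.9, 0, 0, 0, 255], [3, 0, 4.3, 0, 0, 0, 255], [3.15, 0, 4.5, 0, 0, 0, 255], [3.15, 0, 4.5, 0, 0, 0, 255], [3.15, 0, 4.5, 0, 0, 0, 255]]]'

```text
t: 15.42
tool_pos: [639.9, -175.6, 70.3]
eef_rot: [0.955, -0.0, -0.296, 0.0]
contact_force: [0.3, -0.0, -0.9]
gripper_width: 55.0
```

>>> step_arm --plan '[[[0.05, 0, 0.1, 0, 0, 0, 255], [0.1, 0, 0.17, 0, 0, 0, 255], [0.1, 0, 0.17, 0, 0, 0, 255]]]'

```text
t: 15.67
tool_pos: [639.4, -175.5, 68.8]
eef_rot: [0.955, -0.0, -0.296, 0.0]
contact_force: [-0.2, 0.1, 2.5]
gripper_width: 54.7
```

>>> step_arm --plan '[[[0, 0, 0, 0, 0, 0, 255], [0, 0, 0, 0, 0, 0, 82], [0, 0, 0, 0, 0, 0, 76], [0, 0, 0, 0, 0, 0, 70], [0, 0, 0, 0, 0, 0, 60], [0, 0, 0, 0, 0, 0, 50], [0, 0, 0, 0, 0, 0, 40], [0, 0, 0, 0, 0, 0, 30], [0, 0, 0, 0, 0, 0, 30]]]' --newtons 25

```text
t: 16.42
tool_pos: [638.6, -175.3, 67.1]
eef_rot: [0.955, -0.0, -0.297, -0.0]
contact_force: [-0.4, 0.0, 0.1]
gripper_width: 75.7
```

>>> step_arm --plan '[[[-1, 0, 0, 0, 0, 0, 20], [-3, 0, 0, 0, 0, 0, 10], [-6, 0, 0, 0, 0, 0, 0], [-10, 0, -2, 0, 0, 0, 0], [-12, 0, -5, 0, 0, 0, 0], [-12, 0, -9, 0, 0, 0, 0], [-12, 0, -9, 0, 0, 0, 0], [-12, 0, -9, 0, 0, 0, 0]]]'

```text
t: 17.08
tool_pos: [592.7, -176.0, 214.4]
eef_rot: [0.956, -0.0, -0.293, 0.002]
contact_force: [-0.3, -0.1, -0.6]
gripper_width: 85.6
```

Run:
```python
from h import *
s=robot.observe();print(s['joint_positions'].round(3)); snap('wrist','w13')
```

```text
[-0.457 -0.258 -0.869  0.035  0.372  2.87 ]
```

View pics/w13.png

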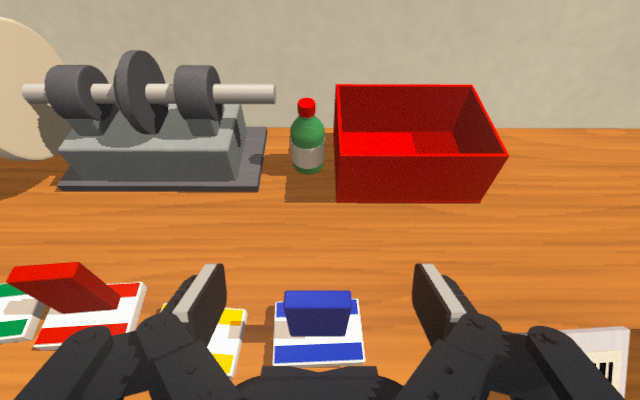

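```bash
cat >> h.py <<'E'
def boxpts(x,y,yaw,z0=15,hx=8,hy=28,hz=80):
    p=np.radians(yaw);X=np.array([np.cos(p),np.sin(p),0]);Y=np.array([-X[1],X[0],0])
    return np.array([np.array([x,y,z0+k])+i*hx*X+j*hy*Y for k in(0,hz) for i,j in((-1,-1),(1,-1),(1,1),(-1,1))])
def draw(im,c,pts,col=(255,0,255)):
    q=np.round(proj(c,pts)*2).astype(int); o=im
    for a,b in [(0,1),(1,2),(2,3),(3,0),(4,5),(5,6),(6,7),(7,4),(0,4),(1,5),(2,6),(3,7)]:
        cv2.line(o,tuple(map(int,q[a]//1)),tuple(map(int,q[b])),col,1)
    return o
E
python3 - <<'E'
from h import *
for n in ('wrist','top'):
    c,im=snap(n)
    o=cv2.resize(im,None,fx=2,fy=2)
    draw(o,c,boxpts(655,64.5,5)); draw(o,c,boxpts(631,-175,0),(0,255,0))
    o=o[500:800,0:800] if n=='wrist' else o[250:550,400:900]
    cv2.imwrite(f'pics/chk_{n}.png',o[:,:,::-1])
E
```

```text
(no output)
```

View pics/chk_wrist.png

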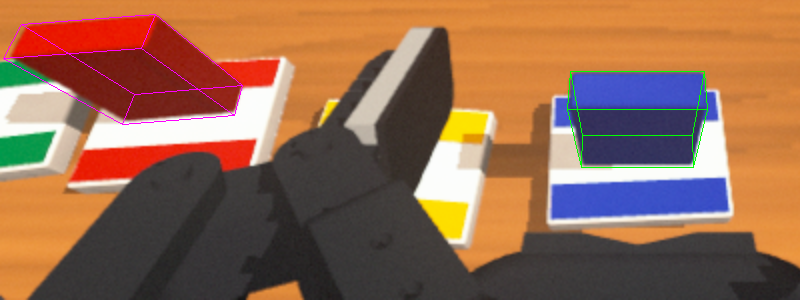

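View pics/chk_top.png

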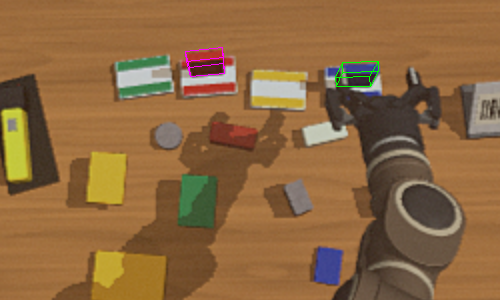

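Both match the expected upright boxes within a few mm. Red is about 6.5 mm off centre, inside tolerance. For green and amber I need the last joint on its other turn (−π side), so I unwind it while moving to the green view.

Run:
```python
from h import *
c=robot.get_calibration('top'); print(cast(c,[[299,225.5],[253.5,214]],56))
F,h=graspframe(90,0); print(delta([370,65,230],F,0))
```

```text
[[431.99174771  77.53376567  56.        ]
 [470.28026146 218.52042168  56.        ]]
[-19.367 -23.981  10.663  -1.437  -0.754  -0.752]
```

>>> step_arm --plan '[[[-19.4, -24, 10.7, -1.437, -0.754, -0.752, 0], [-19.4, -24, 10.7, -1.437, -0.754, -0.752, 0], [-19.4, -24, 10.7, -1.437, -0.754, -0.752, 0], [-19.4, -24, 10.7, -1.437, -0.754, -0.752, 0], [-19.4, -24, 10.7, -1.437, -0.754, -0.752, 0], [-19.4, -24, 10.7, -1.437, -0.754, -0.752, 0], [-19.4, -24, 10.7, -1.437, -0.754, -0.752, 0], [-19.4, -24, 10.7, -1.437, -0.754, -0.752, 0], [-19.4, -24, 10.7, -1.437, -0.754, -0.752, 0], [-19.4, -24, 10.7, -1.437, -0.754, -0.752, 0], [-19.4, -24, 10.7, -1.437, -0.754, -0.752, 0], [-19.4, -24, 10.7, -1.437, -0.754, -0.752, 0], [-19.4, -24, 10.7, -1.437, -0.754, -0.752, 0], [-19.4, -24, 10.7, -1.437, -0.754, -0.752, 0], [-19.4, -24, 10.7, -1.437, -0.754, -0.752, 0], [-19.4, -24, 10.7, -1.437, -0.754, -0.752, 0], [-19.4, -24, 10.7, -1.437, -0.754, -0.752, 0]]]'

```text
t: 18.65
tool_pos: [370.0, 64.9, 229.9]
eef_rot: [0.501, 0.499, -0.5, 0.5]
contact_force: [-0.8, 0.2, -0.4]
gripper_width: 85.6
```

Run:
```python
from h import *
s=robot.observe();print(s['joint_positions'].round(3),s['tool_pos']);
print(R.from_quat(s['eef_rot']).as_matrix().round(2))
```

```text
[ 1.740e-01 -1.570e-01 -3.450e-01  1.382e+00 -1.000e-03  1.747e+00] [369.97958394  64.91994746 229.86107067]
[[ 0.  1. -0.]
 [-0. -0. -1.]
 [-1.  0.  0.]]
```

>>> step_arm --plan '[[[0, 0, 0, -0.12, 0, 0, 0], [0, 0, 0, -0.24, 0, 0, 0], [0, 0, 0, -0.36, 0, 0, 0], [0, 0, 0, -0.48, 0, 0, 0], [0, 0, 0, -0.6, 0, 0, 0], [0, 0, 0, -0.72, 0, 0, 0], [0, 0, 0, -0.84, 0, 0, 0], [0, 0, 0, -0.96, 0, 0, 0], [0, 0, 0, -1.08, 0, 0, 0], [0, 0, 0, -1.2, 0, 0, 0], [0, 0, 0, -1.32, 0, 0, 0], [0, 0, 0, -1.44, 0, 0, 0], [0, 0, 0, -1.56, 0, 0, 0], [0, 0, 0, -1.68, 0, 0, 0], [0, 0, 0, -1.8, 0, 0, 0], [0, 0, 0, -1.92, 0, 0, 0], [0, 0, 0, -2.04, 0, 0, 0], [0, 0, 0, -2.16, 0, 0, 0], [0, 0, 0, -2.28, 0, 0, 0], [0, 0, 0, -2.4, 0, 0, 0]]]'

```text
t: 20.32
tool_pos: [369.5, 64.3, 231.1]
eef_rot: [-0.286, 0.645, 0.285, 0.648]
contact_force: [-0.2, 0.2, 0.5]
gripper_width: 85.4
```

>>> step_arm --plan '[[[0, 0, 0, -0.12, 0, 0, 0], [0, 0, 0, -0.24, 0, 0, 0], [0, 0, 0, -0.36, 0, 0, 0], [0, 0, 0, -0.48, 0, 0, 0], [0, 0, 0, -0.6, 0, 0, 0], [0, 0, 0, -0.72, 0, 0, 0], [0, 0, 0, -0.84, 0, 0, 0], [0, 0, 0, -0.96, 0, 0, 0], [0, 0, 0, -1.08, 0, 0, 0], [0, 0, 0, -1.2, 0, 0, 0], [0, 0, 0, -1.32, 0, 0, 0], [0, 0, 0, -1.44, 0, 0, 0], [0, 0, 0, -1.56, 0, 0, 0], [0, 0, 0, -1.68, 0, 0, 0], [0, 0, 0, -1.8, 0, 0, 0], [0, 0, 0, -1.92, 0, 0, 0], [0, 0, 0, -2.04, 0, 0, 0], [0, 0, 0, -2.16, 0, 0, 0], [0, 0, 0, -2.28, 0, 0, 0], [0, 0, 0, -2.32, 0, 0, 0]]]'

```text
t: 21.98
tool_pos: [369.5, 64.3, 231.1]
eef_rot: [0.709, 0.003, -0.705, 0.003]
contact_force: [0.0, -0.8, -0.8]
gripper_width: 85.4
```

Run:
```python
from plq import *
pick('green','w14')
```

```text
[ 0.17 -0.16 -0.35  1.38 -0.   -2.98]
(271, 65, 66, 95) [437.1  80.2  78.7  54.9  -5.2]
```

View pics/w14.png

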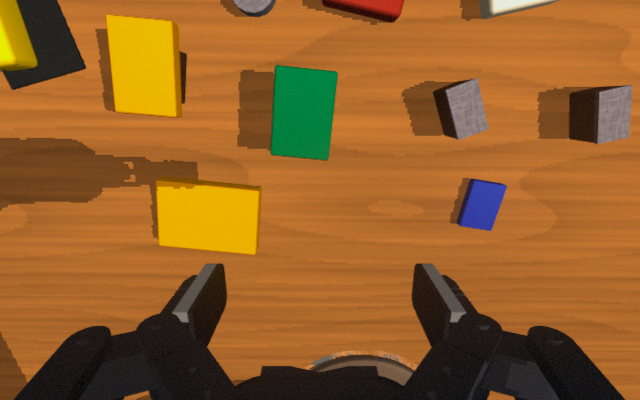

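Run:
```python
from h import *
plan_pick(437,80,-5.2,off=15,tau=0.6)
```

```text
pre [ 13.513  -1.034 -11.563   0.096  -0.604  -0.03 ]
then +7cm x
```

>>> step_arm --plan '[[[13.5, -1.05, -11.55, 0.096, -0.604, -0.03, 0], [13.5, -1.05, -11.55, 0.096, -0.604, -0.03, 0], [13.5, -1.05, -11.55, 0.096, -0.604, -0.03, 0], [13.5, -1.05, -11.55, 0.096, -0.604, -0.03, 0], [13.5, -1.05, -11.55, 0.096, -0.604, -0.03, 0], [13.5, -1.05, -11.55, 0.096, -0.604, -0.03, 0], [13.5, -1.05, -11.55, 0.096, -0.604, -0.03, 0], [13.5, -1.05, -11.55, 0.096, -0.604, -0.03, 0], [13.5, -1.05, -11.55, 0.096, -0.604, -0.03, 0]]]'

```text
t: 22.78
tool_pos: [486.0, 75.8, 98.3]
eef_rot: [-0.467, 0.022, 0.883, 0.041]
contact_force: [0.3, -0.1, 1.2]
gripper_width: 85.3
```

Run:
```python
from h import *
F,h=graspframe(-5.2,.6); g=np.array([437,80,47])+15*h
print(delta(g,F,10)); snap('wrist','w15'); print(robot.observe()['joint_positions'].round(2))
```

```text
[ 7.167e+00  2.800e-02 -5.300e-02 -2.000e-03 -3.000e-03  1.000e-03]
[ 0.09  0.58  0.12  1.7   0.1  -2.99]
```

View pics/w15.png

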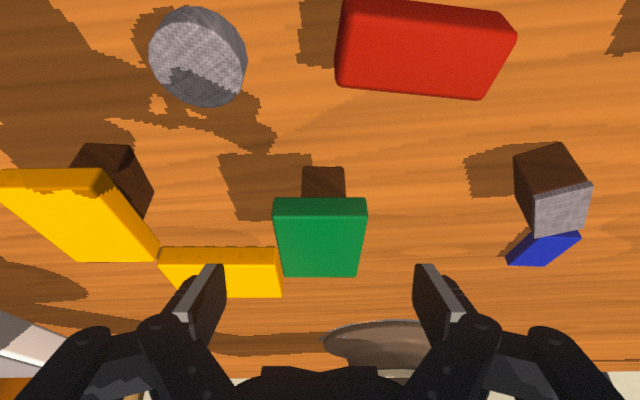

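>>> step_arm --plan '[[[2, 0, 0, 0, 0, 0, 0], [4, 0, 0, 0, 0, 0, 0], [6, 0, 0, 0, 0, 0, 0], [7.1, 0, -0.05, 0, 0, 0, 0], [7.1, 0, -0.05, 0, 0, 0, 0], [7.1, 0, -0.05, 0, 0, 0, 255], [7.1, 0, -0.05, 0, 0, 0, 255], [7.1, 0, -0.05, 0, 0, 0, 255], [7.1, 0, -0.05, 0, 0, 0, 255], [7.1, 0, -0.05, 0, 0, 0, 255], [7.1, 0, -0.05, 0, 0, 0, 255], [7.1, 0, -0.05, 0, 0, 0, 255], [7.1, 0, -0.05, 0, 0, 0, 255]]]' --newtons 70

```text
t: 23.92
tool_pos: [447.7, 79.7, 40.0]
eef_rot: [-0.467, 0.022, 0.883, 0.041]
contact_force: [1.0, -0.8, 10.6]
gripper_width: 54.6
```

Run:
```python
from h import *
s=robot.observe(); r=relof(437,80,-5.2,s['tool_pos'],.6)
plan_place(r,650,169.6,9,tau=.6)
```

```text
rel [-0.5  0.6 13.4]
dz 60 [-18.396 -11.017 -11.765  -0.272   1.56   -0.051] tcp [657.9 170.8 125.7]
```

>>> step_arm --plan '[[[-3.3, 0, 2.3, 0, 0, 0, 255], [-6.6, 0, 4.6, 0, 0, 0, 255], [-9.9, -3, 6.8, 0, 0, 0, 255], [-12.4, -7, 8.4, -0.03, 0.1, 0, 255], [-12.4, -11, 8.4, -0.06, 0.2, 0, 255], [-18.4, -11, -11.75, -0.272, 1.56, -0.051, 255], [-18.4, -11, -11.75, -0.272, 1.56, -0.051, 255], [-18.4, -11, -11.75, -0.272, 1.56, -0.051, 255], [-18.4, -11, -11.75, -0.272, 1.56, -0.051, 255], [-18.4, -11, -11.75, -0.272, 1.56, -0.051, 255], [-18.4, -11, -11.75, -0.272, 1.56, -0.051, 255], [-18.4, -11, -11.75, -0.272, 1.56, -0.051, 255], [-18.4, -11, -11.75, -0.272, 1.56, -0.051, 255], [-18.4, -11, -11.75, -0.272, 1.56, -0.051, 255], [-18.4, -11, -11.75, -0.272, 1.56, -0.051, 255], [-18.4, -11, -11.75, -0.272, 1.56, -0.051, 255], [-18.4, -11, -11.75, -0.272, 1.56, -0.051, 255], [-18.4, -11, -11.75, -0.272, 1.56, -0.051, 255], [-18.4, -11, -11.75, -0.272, 1.56, -0.051, 255], [-18.4, -11, -11.75, -0.272, 1.56, -0.051, 255]]]'

```text
t: 25.58
tool_pos: [658.0, 171.0, 124.3]
eef_rot: [0.952, 0.075, -0.296, 0.023]
contact_force: [0.2, 0.3, -1.1]
gripper_width: 55.5
```

Run:
```python
from h import *
s=robot.observe();print(s['joint_positions'].round(3),s['gripper_width']); snap('wrist','w16')
for d in (60,4): plan_place([-.5,0,13.4],650,169.6,9,tau=.6,dz=d)
```

```text
[ 0.305 -0.032 -0.932 -0.291 -0.121 -3.057] 55.45191294869978
dz 60 [-0.104  0.023 -0.023 -0.     0.002  0.   ] tcp [657.9 170.8 125.8]
dz 4 [ 3.069e+00  2.500e-02  4.592e+00 -0.000e+00  2.000e-03  0.000e+00] tcp [657.9 170.8  69.8]
```

View pics/w16.png

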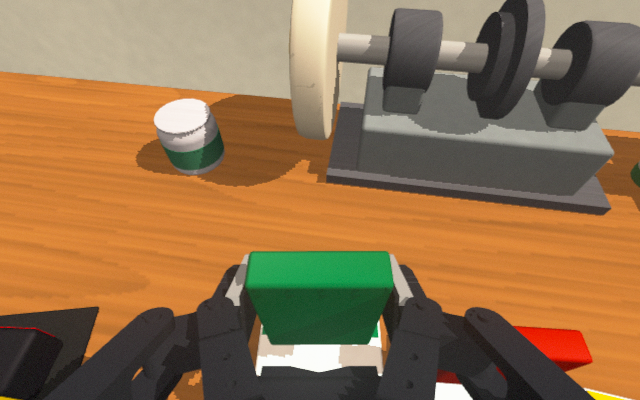

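>>> step_arm --plan '[[[1, 0, 1.5, 0, 0, 0, 255], [2, 0, 3, 0, 0, 0, 255], [3, 0, 4.5, 0, 0, 0, 255], [3.07, 0, 4.6, 0, 0, 0, 255], [3.07, 0, 4.6, 0, 0, 0, 255], [3.07, 0, 4.6, 0, 0, 0, 255]]]'

```text
t: 26.13
tool_pos: [657.0, 170.9, 68.4]
eef_rot: [0.952, 0.075, -0.296, 0.023]
contact_force: [0.5, -0.5, -1.7]
gripper_width: 54.9
```

>>> step_arm --plan '[[[0.05, 0, 0.08, 0, 0, 0, 255], [0.09, 0, 0.14, 0, 0, 0, 255], [0.09, 0, 0.14, 0, 0, 0, 255]]]'

```text
t: 26.38
tool_pos: [656.8, 170.9, 67.5]
eef_rot: [0.952, 0.075, -0.295, 0.023]
contact_force: [-0.8, -0.3, 1.3]
gripper_width: 54.9
```

>>> step_arm --plan '[[[0.03, 0, 0.05, 0, 0, 0, 255], [0.03, 0, 0.05, 0, 0, 0, 82], [0.03, 0, 0.05, 0, 0, 0, 76], [0.03, 0, 0.05, 0, 0, 0, 70], [0.03, 0, 0.05, 0, 0, 0, 60], [0.03, 0, 0.05, 0, 0, 0, 50], [0.03, 0, 0.05, 0, 0, 0, 40], [0.03, 0, 0.05, 0, 0, 0, 35], [0.03, 0, 0.05, 0, 0, 0, 35]]]' --newtons 25

```text
t: 27.13
tool_pos: [655.8, 170.5, 65.0]
eef_rot: [0.952, 0.075, -0.296, 0.023]
contact_force: [-0.1, -0.8, -0.6]
gripper_width: 73.5
```

>>> step_arm --plan '[[[-1, 0, 0, 0, 0, 0, 30], [-3, 0, 0, 0, 0, 0, 20], [-6, 0, 0, 0, 0, 0, 0], [-10, 0, -2, 0, 0, 0, 0], [-12, 0, -5, 0, 0, 0, 0], [-12, 0, -9, 0, 0, 0, 0], [-12, 0, -9, 0, 0, 0, 0], [-12, 0, -9, 0, 0, 0, 0]]]'

```text
t: 27.8
tool_pos: [610.9, 163.7, 212.8]
eef_rot: [0.953, 0.075, -0.293, 0.023]
contact_force: [-0.4, 0.2, -1.4]
gripper_width: 85.2
```

Run:
```python
from h import *
s=robot.observe();print(s['joint_positions'].round(3)); snap('wrist','w17')
F,h=graspframe(0,0); print(delta([395,215,220],F,0))
```

```text
[ 0.323 -0.257 -0.885 -0.026 -0.136 -3.047]
[-17.405  -8.47   10.598   0.145  -0.967   0.076]
```

View pics/w17.png

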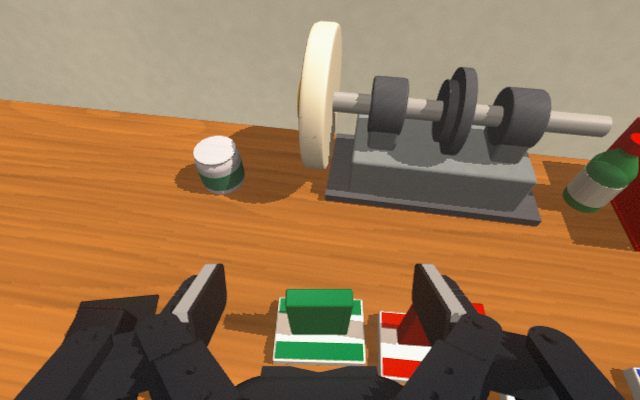

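Green stands centred on its stand (about (320,325)), and red still stands. Next is amber.

>>> step_arm --plan '[[[-17.4, -8.5, 10.6, 0.145, -0.967, 0.076, 0], [-17.4, -8.5, 10.6, 0.145, -0.967, 0.076, 0], [-17.4, -8.5, 10.6, 0.145, -0.967, 0.076, 0], [-17.4, -8.5, 10.6, 0.145, -0.967, 0.076, 0], [-17.4, -8.5, 10.6, 0.145, -0.967, 0.076, 0], [-17.4, -8.5, 10.6, 0.145, -0.967, 0.076, 0], [-17.4, -8.5, 10.6, 0.145, -0.967, 0.076, 0], [-17.4, -8.5, 10.6, 0.145, -0.967, 0.076, 0], [-17.4, -8.5, 10.6, 0.145, -0.967, 0.076, 0], [-17.4, -8.5, 10.6, 0.145, -0.967, 0.076, 0], [-17.4, -8.5, 10.6, 0.145, -0.967, 0.076, 0], [-17.4, -8.5, 10.6, 0.145, -0.967, 0.076, 0]]]'

```text
t: 28.85
tool_pos: [393.9, 214.7, 217.4]
eef_rot: [-0.706, 0.0, 0.708, -0.001]
contact_force: [0.8, 0.6, -0.3]
gripper_width: 85.6
```

Run:
```python
from plq import *
pick('amber','w18')
plan_pick(472,221,-4.5,off=15,tau=0.6)
```

```text
[ 0.5  -0.01 -0.24  1.35  0.   -2.64]
(290, 206, 107, 72) [338.1 191.9  99.   69.2  84.3]
(279, 44, 69, 101) [475.8 220.8  78.3  54.5  -4.4]
(110, 0, 73, 98) [512.9 354.8  75.4  41.    6.9]
pre [ 12.12   -0.25  -12.734   0.076  -0.598  -0.025]
then +7cm x
```

View pics/w18.png

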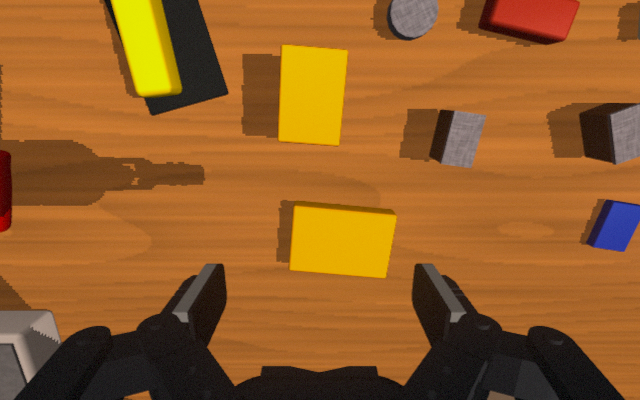

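>>> step_arm --plan '[[[12.1, -0.25, -13.1, 0.076, -0.598, -0.025, 0], [12.1, -0.25, -13.1, 0.076, -0.598, -0.025, 0], [12.1, -0.25, -13.1, 0.076, -0.598, -0.025, 0], [12.1, -0.25, -13.1, 0.076, -0.598, -0.025, 0], [12.1, -0.25, -13.1, 0.076, -0.598, -0.025, 0], [12.1, -0.25, -13.1, 0.076, -0.598, -0.025, 0], [12.1, -0.25, -13.1, 0.076, -0.598, -0.025, 0], [12.1, -0.25, -13.1, 0.076, -0.598, -0.025, 0], [12.1, -0.25, -13.1, 0.076, -0.598, -0.025, 0]]]'

```text
t: 29.65
tool_pos: [525.0, 218.1, 101.2]
eef_rot: [-0.469, 0.017, 0.882, 0.035]
contact_force: [0.3, 0.2, 0.2]
gripper_width: 85.2
```

Run:
```python
from h import *
F,h=graspframe(-4.4,.6); g=np.array([475.5,221,47])+15*h
print(delta(g,F,10)); snap('wrist','w19'); print(robot.observe()['joint_positions'].round(2))
```

```text
[ 7.43e+00  1.19e-01 -1.62e-01  1.00e-03 -6.00e-03  3.00e-03]
[ 0.29  0.7   0.33  1.77  0.21 -2.83]
```

View pics/w19.png

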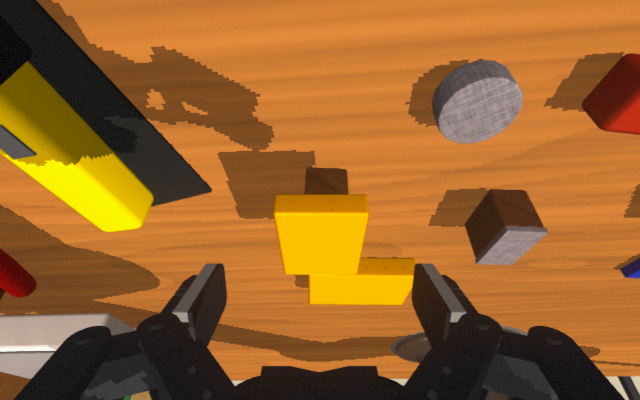

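>>> step_arm --plan '[[[2, 0, 0, 0, 0, 0, 0], [4, 0, 0, 0, 0, 0, 0], [6, 0.05, -0.1, 0, 0, 0, 0], [7.2, 0.1, -0.15, 0, 0, 0, 0], [7.2, 0.1, -0.15, 0, 0, 0, 0], [7.2, 0.1, -0.15, 0, 0, 0, 255], [7.2, 0.1, -0.15, 0, 0, 0, 255], [7.2, 0.1, -0.15, 0, 0, 0, 255], [7.2, 0.1, -0.15, 0, 0, 0, 255], [7.2, 0.1, -0.15, 0, 0, 0, 255], [7.2, 0.1, -0.15, 0, 0, 0, 255], [7.2, 0.1, -0.15, 0, 0, 0, 255], [7.2, 0.1, -0.15, 0, 0, 0, 255]]]' --newtons 70

```text
t: 30.78
tool_pos: [487.1, 220.3, 40.5]
eef_rot: [-0.468, 0.017, 0.883, 0.036]
contact_force: [1.2, 0.6, 12.4]
gripper_width: 55.0
```

Run:
```python
from h import *
s=robot.observe(); r=relof(475.5,221,-4.4,s['tool_pos'],.6)
print(delta([480,50,280],graspframe(-4.4,.3)[0],0))
plan_place(r,623.8,-51.3,-7,tau=.6)
plan_place(r,623.8,-51.3,-7,tau=.6,dz=150)
```

```text
rel [ 0.4  0.2 13.8]
[-2.0215e+01  1.6954e+01  1.2956e+01 -1.0000e-03  2.9700e-01  4.0000e-03]
dz 60 [-1.6481e+01  2.5991e+01 -8.7900e+00  4.6000e-02  1.5680e+00  1.2000e-02] tcp [631.2 -52.2 126.6]
dz 150 [-2.3924e+01  2.5962e+01 -3.7310e+00  4.6000e-02  1.5680e+00  1.2000e-02] tcp [631.2 -52.2 216.6]
```

>>> step_arm --plan '[[[-3.3, 0, 2.3, 0, 0, 0, 255], [-6.6, 0, 4.6, 0, 0, 0, 255], [-9.9, 0, 6.8, 0, 0, 0, 255], [-13, 3, 8.8, 0, 0, 0, 255], [-23.9, 26, -3.75, 0.046, 1.568, 0.012, 255], [-23.9, 26, -3.75, 0.046, 1.568, 0.012, 255], [-23.9, 26, -3.75, 0.046, 1.568, 0.012, 255], [-23.9, 26, -3.75, 0.046, 1.568, 0.012, 255], [-23.9, 26, -3.75, 0.046, 1.568, 0.012, 255], [-23.9, 26, -3.75, 0.046, 1.568, 0.012, 255], [-23.9, 26, -3.75, 0.046, 1.568, 0.012, 255], [-23.9, 26, -3.75, 0.046, 1.568, 0.012, 255], [-23.9, 26, -3.75, 0.046, 1.568, 0.012, 255], [-23.9, 26, -3.75, 0.046, 1.568, 0.012, 255], [-23.9, 26, -3.75, 0.046, 1.568, 0.012, 255], [-23.9, 26, -3.75, 0.046, 1.568, 0.012, 255], [-23.9, 26, -3.75, 0.046, 1.568, 0.012, 255], [-23.9, 26, -3.75, 0.046, 1.568, 0.012, 255], [-23.9, 26, -3.75, 0.046, 1.568, 0.012, 255], [-23.9, 26, -3.75, 0.046, 1.568, 0.012, 255]]]'

```text
t: 32.45
tool_pos: [632.2, -52.7, 215.7]
eef_rot: [0.953, -0.058, -0.296, -0.017]
contact_force: [0.5, -0.4, -0.0]
gripper_width: 54.9
```

Run:
```python
from h import *
s=robot.observe();print(s['joint_positions'].round(3),s['gripper_width']); snap('wrist','w20')
for d in (150,60,4): plan_place([.4,0,13.8],623.8,-51.3,-7,tau=.6,dz=d)
```

```text
[-0.06  -0.259 -0.875 -0.013 -0.052 -3.108] 54.89921260740684
dz 150 [-0.15  -0.038  0.125  0.002  0.001 -0.   ] tcp [631.2 -52.2 216.6]
dz 60 [ 4.937e+00 -5.400e-02  7.550e+00  2.000e-03  1.000e-03 -0.000e+00] tcp [631.2 -52.2 126.6]
dz 4 [ 8.102e+00 -6.500e-02  1.217e+01  2.000e-03  1.000e-03 -0.000e+00] tcp [631.2 -52.2  70.6]
```

View pics/w20.png

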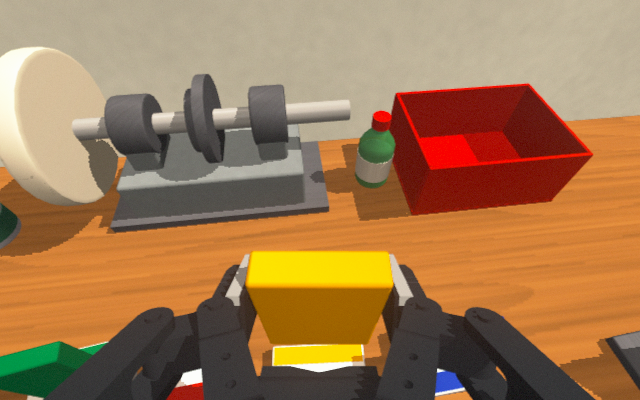

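>>> step_arm --plan '[[[2, 0, 3, 0, 0, 0, 255], [4, 0, 6, 0, 0, 0, 255], [5.5, 0, 8.2, 0, 0, 0, 255], [6.8, 0, 10.2, 0, 0, 0, 255], [7.8, 0, 11.8, 0, 0, 0, 255], [8.1, 0, 12.15, 0, 0, 0, 255], [8.1, 0, 12.15, 0, 0, 0, 255], [8.1, 0, 12.15, 0, 0, 0, 255]]]'

```text
t: 33.17
tool_pos: [631.5, -52.8, 68.6]
eef_rot: [0.953, -0.058, -0.296, -0.017]
contact_force: [0.6, 0.4, -1.8]
gripper_width: 54.9
```

>>> step_arm --plan '[[[0.05, 0, 0.08, 0, 0, 0, 255], [0.09, 0, 0.14, 0, 0, 0, 255], [0.09, 0, 0.14, 0, 0, 0, 255]]]'

```text
t: 33.42
tool_pos: [631.0, -52.8, 68.5]
eef_rot: [0.954, -0.058, -0.294, -0.017]
contact_force: [2.2, -0.4, 3.0]
gripper_width: 54.9
```

Run:
```python
from h import *
s=robot.observe();print(s['joint_positions'].round(3),s['gripper_width'])
for d in (0,): plan_place([.4,0,13.8],623.8,-51.3,-7,tau=.6,dz=d)
```

```text
[-0.06  -0.008 -1.095 -0.489 -0.051 -3.108] 54.929649160402164
dz 0 [ 0.122 -0.06   0.15   0.002 -0.002 -0.   ] tcp [631.2 -52.2  66.6]
```

In contact with the stand. Releasing.

>>> step_arm --plan '[[[-0.03, 0, -0.06, 0, 0, 0, 255], [-0.03, 0, -0.06, 0, 0, 0, 82], [-0.03, 0, -0.06, 0, 0, 0, 76], [-0.03, 0, -0.06, 0, 0, 0, 70], [-0.03, 0, -0.06, 0, 0, 0, 60], [-0.03, 0, -0.06, 0, 0, 0, 50], [-0.03, 0, -0.06, 0, 0, 0, 40], [-0.03, 0, -0.06, 0, 0, 0, 35], [-0.03, 0, -0.06, 0, 0, 0, 35]]]' --newtons 25

```text
t: 34.17
tool_pos: [628.7, -52.6, 66.0]
eef_rot: [0.953, -0.058, -0.296, -0.017]
contact_force: [-0.1, 0.5, -0.0]
gripper_width: 73.3
```

>>> step_arm --plan '[[[-1, 0, 0, 0, 0, 0, 30], [-3, 0, 0, 0, 0, 0, 20], [-6, 0, 0, 0, 0, 0, 0], [-10, 0, -2, 0, 0, 0, 0], [-12, 0, -5, 0, 0, 0, 0], [-12, 0, -9, 0, 0, 0, 0], [-16, 0, -13, 0, 0, 0, 0], [-20, 0, -16, 0, 0, 0, 0], [-22, 0, -18, 0, 0, 0, 0], [-22, 0, -18, 0, 0, 0, 0]]]'

```text
t: 35.0
tool_pos: [551.0, -42.5, 350.0]
eef_rot: [0.955, -0.058, -0.29, -0.017]
contact_force: [0.3, -0.3, 1.9]
gripper_width: 85.5
```

Run:
```python
from h import *
s=robot.observe();print(s['joint_positions'].round(3))
c,im=snap('wrist','w21')
o=cv2.resize(im,None,fx=2,fy=2)
for p in ((655,64.5,5),(631,-175,0),(650,169.6,9),(623.8,-51.3,-7)): draw(o,c,boxpts(*p))
cv2.imwrite('pics/w21z.png',o[350:800,240:1040,::-1])
snap('top','t21')
```

```text
[-0.043 -0.521 -0.725  0.387 -0.065 -3.099]
```

View pics/w21z.png

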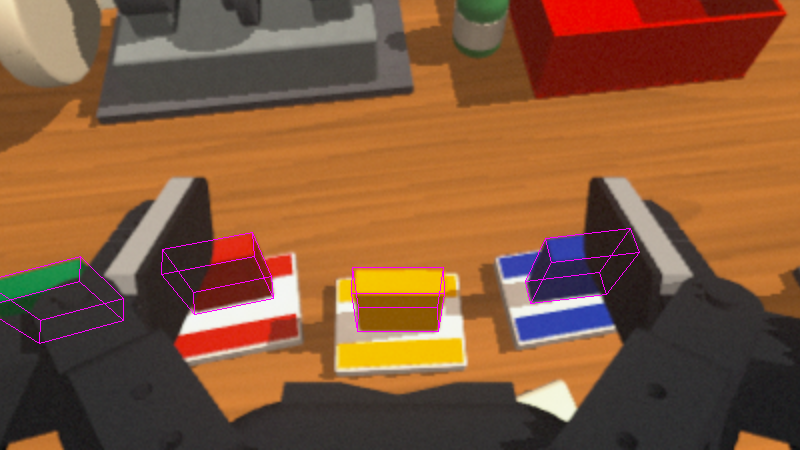

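View pics/t21.png

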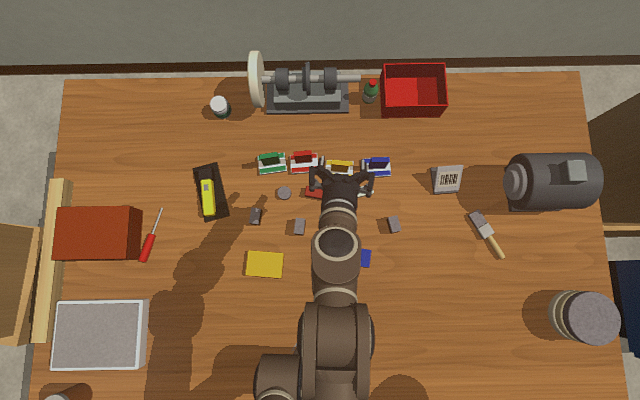

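All four plaques stand upright on their own stands. Scanner next: I view it from closer.

Run:
```python
from h import *
F,h=graspframe(0,0); print(delta([475,365,260],F,0))
```

```text
[ -5.605 -39.543  13.964  -0.111  -0.975  -0.06 ]
```

>>> step_arm --plan '[[[-5.6, -39.5, 14, -0.111, -0.975, -0.06, 0], [-5.6, -39.5, 14, -0.111, -0.975, -0.06, 0], [-5.6, -39.5, 14, -0.111, -0.975, -0.06, 0], [-5.6, -39.5, 14, -0.111, -0.975, -0.06, 0], [-5.6, -39.5, 14, -0.111, -0.975, -0.06, 0], [-5.6, -39.5, 14, -0.111, -0.975, -0.06, 0], [-5.6, -39.5, 14, -0.111, -0.975, -0.06, 0], [-5.6, -39.5, 14, -0.111, -0.975, -0.06, 0], [-5.6, -39.5, 14, -0.111, -0.975, -0.06, 0], [-5.6, -39.5, 14, -0.111, -0.975, -0.06, 0], [-5.6, -39.5, 14, -0.111, -0.975, -0.06, 0], [-5.6, -39.5, 14, -0.111, -0.975, -0.06, 0], [-5.6, -39.5, 14, -0.111, -0.975, -0.06, 0], [-5.6, -39.5, 14, -0.111, -0.975, -0.06, 0], [-5.6, -39.5, 14, -0.111, -0.975, -0.06, 0]]]'

```text
t: 36.35
tool_pos: [473.8, 363.2, 255.2]
eef_rot: [-0.704, 0.001, 0.71, 0.001]
contact_force: [-0.5, 1.1, 0.5]
gripper_width: 85.3
```

Run:
```python
from plq import *
print(robot.observe()['joint_positions'].round(2))
c,im=snap('wrist','w22')
h=cv2.cvtColor(im,cv2.COLOR_RGB2HSV); m=cv2.inRange(h,(22,130,60),(34,255,255))
for b in blobs(m,800): print(cv2.boundingRect(b),rect(c,b,38))
```

```text
[ 0.65  0.27  0.17  1.47  0.   -2.49]
(286, 55, 46, 117) [535.4 372.6 116.1  34.7   6.9]
(417, 256, 85, 58) [332.  197.2 104.1  72.6  84.4]
```

View pics/w22.png

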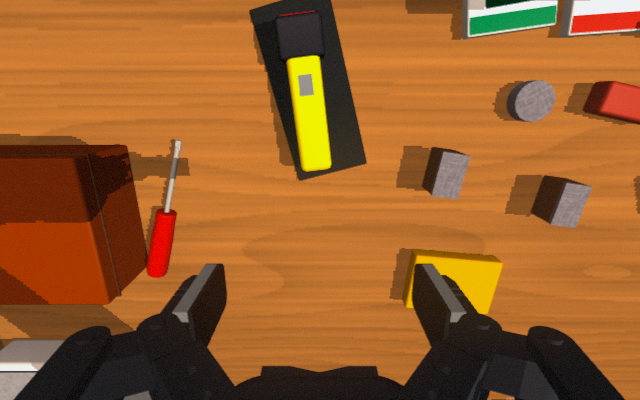

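```bash
python3 - <<'E'
from h import *
c=robot.get_calibration('wrist')
print('head front',cast(c,[[278,19],[322,14]],36)); print('tail top',cast(c,[[302,165],[330,163]],36),'tail bottom z6',cast(c,[[316,171]],6))
P=cast(c,[[250,9],[302,180],[366,163]],4); print(P)
n=(P[1]+P[2])/2; ax=(P[0]-P[1]);print(np.linalg.norm(ax),np.linalg.norm(P[1]-P[2])); ax/=np.linalg.norm(ax); print('mat',n+95*ax,np.degrees(np.arctan2(ax[1],ax[0])))
E
python3 - <<'E'
import cv2
im=cv2.imread('pics/w22.png'); cv2.imwrite('pics/w22z.png',cv2.resize(im[0:190,230:390],None,fx=3.1,fy=3.1,interpolation=cv2.INTER_CUBIC))
E
```

```text
head front [[625.42691821 402.34031093  36.        ]
 [629.56381619 360.17515249  36.        ]]
tail top [[483.48930385 381.97104594  36.        ]
 [485.64715182 351.27410911  36.        ]] tail bottom z6 [[469.9658885 366.9359985   6.       ]]
[[641.04033792 434.56645703   4.        ]
 [458.38994945 384.02525579   4.        ]
 [479.14408348 307.16257053   4.        ]]
189.5140560264786 79.61536575132472
mat [560.32638293 370.92931159   4.        ] 15.467302240998066
```

View pics/w22z.png

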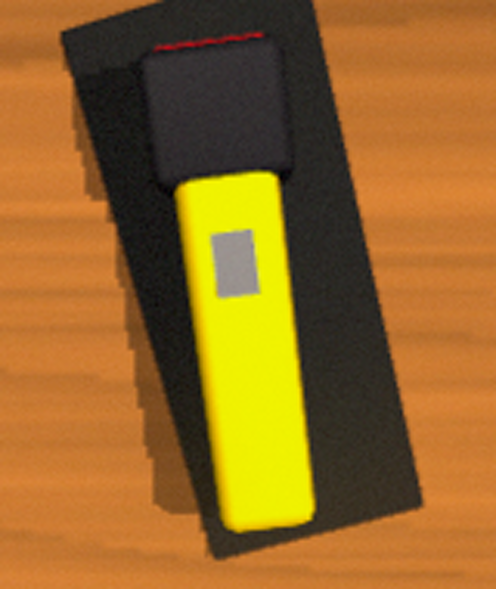

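>>> step_arm --plan '[[[0, 0, 0, 0.12, 0, 0, 0], [0, 0, 0, 0.24, 0, 0, 0], [0, 0, 0, 0.36, 0, 0, 0], [0, 0, 0, 0.48, 0, 0, 0], [0, 0, 0, 0.6, 0, 0, 0], [0, 0, 0, 0.72, 0, 0, 0], [0, 0, 0, 0.84, 0, 0, 0], [0, 0, 0, 0.96, 0, 0, 0], [0, 0, 0, 1.08, 0, 0, 0], [0, 0, 0, 1.2, 0, 0, 0], [0, 0, 0, 1.32, 0, 0, 0], [0, 0, 0, 1.44, 0, 0, 0], [0, 0, 0, 1.56, 0, 0, 0], [0, 0, 0, 1.68, 0, 0, 0], [0, 0, 0, 1.8, 0, 0, 0], [0, 0, 0, 1.92, 0, 0, 0], [0, 0, 0, 2.04, 0, 0, 0], [0, 0, 0, 2.16, 0, 0, 0], [0, 0, 0, 2.28, 0, 0, 0], [0, 0, 0, 2.4, 0, 0, 0]]]'

```text
t: 38.07
tool_pos: [473.9, 363.4, 255.7]
eef_rot: [-0.252, 0.662, 0.255, 0.658]
contact_force: [-0.1, 1.3, 0.3]
gripper_width: 85.2
```

Run:
```python
from h import *
print(robot.observe()['joint_positions'].round(2))
F,h=graspframe(186.3,0); print(delta([551,374,110],F,0)); print(delta([551,374,21],F,0))
c,im=snap('top')
h=cv2.cvtColor(im,cv2.COLOR_RGB2HSV); m=cv2.inRange(h,(22,130,60),(34,255,255))
for b in blobs(m,100): print(cv2.boundingRect(b),rect(c,b,38))
```

```text
[ 0.65  0.27  0.17  1.47  0.   -0.08]
[ 1.4516e+01 -4.4550e+00  6.5030e+00  6.2400e-01 -6.0000e-03 -4.0000e-03]
[ 2.3416e+01 -4.5020e+00  6.5450e+00  6.2400e-01 -6.0000e-03 -4.0000e-03]
(245, 250, 39, 28) [317.6 186.7 110.2  75.1  84. ]
(200, 179, 16, 38) [530.5 368.1 122.4  42.4   6.9]
```

>>> step_arm --plan '[[[14.5, -4.45, 6.5, 0.624, -0.006, -0.004, 0], [14.5, -4.45, 6.5, 0.624, -0.006, -0.004, 0], [14.5, -4.45, 6.5, 0.624, -0.006, -0.004, 0], [14.5, -4.45, 6.5, 0.624, -0.006, -0.004, 0], [14.5, -4.45, 6.5, 0.624, -0.006, -0.004, 0], [14.5, -4.45, 6.5, 0.624, -0.006, -0.004, 0], [14.5, -4.45, 6.5, 0.624, -0.006, -0.004, 0], [14.5, -4.45, 6.5, 0.624, -0.006, -0.004, 0]]]'

```text
t: 38.78
tool_pos: [550.9, 375.7, 111.2]
eef_rot: [-0.043, 0.705, 0.043, 0.706]
contact_force: [0.7, 0.2, 0.2]
gripper_width: 85.7
```

Run:
```python
from h import *
snap('wrist','w23')
F,h=graspframe(186.3,0); print(delta([551,374,21],F,0))
```

```text
[ 9.045e+00 -1.950e-01 -2.300e-02  1.000e-02  2.000e-03 -1.000e-03]
```

View pics/w23.png

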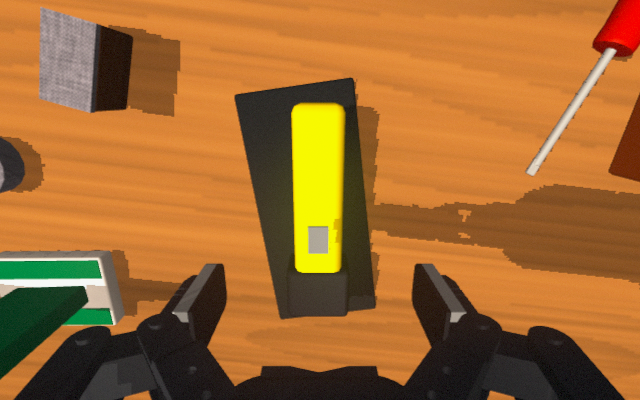

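>>> step_arm --plan '[[[3, -0.1, 0, 0, 0, 0, 0], [6, -0.1, 0, 0, 0, 0, 0], [8, -0.1, 0, 0, 0, 0, 0], [9, -0.1, 0, 0, 0, 0, 0], [9, -0.1, 0, 0, 0, 0, 0], [9, -0.1, 0, 0, 0, 0, 255], [9, -0.1, 0, 0, 0, 0, 255], [9, -0.1, 0, 0, 0, 0, 255], [9, -0.1, 0, 0, 0, 0, 255], [9, -0.1, 0, 0, 0, 0, 255], [9, -0.1, 0, 0, 0, 0, 255], [9, -0.1, 0, 0, 0, 0, 255], [9, -0.1, 0, 0, 0, 0, 255], [9, -0.1, 0, 0, 0, 0, 255], [9, -0.1, 0, 0, 0, 0, 255], [9, -0.1, 0, 0, 0, 0, 255]]]' --newtons 70

```text
t: 40.17
tool_pos: [551.2, 375.2, 20.9]
eef_rot: [-0.041, 0.705, 0.042, 0.706]
contact_force: [0.7, -0.3, 6.1]
gripper_width: 32.9
```

>>> step_arm --plan '[[[-4, 0, 0, 0, 0, 0, 255], [-8, 0, 0, 0, 0, 0, 255], [-12, 0, 0, 0, 0, 0, 255], [-16, 0, 0, 0, 0, 0, 255], [-16, 0, 0, 0, 0, 0, 255]]]'

```text
t: 40.58
tool_pos: [552.9, 376.5, 188.8]
eef_rot: [-0.04, 0.702, 0.043, 0.709]
contact_force: [0.1, 1.0, -0.8]
gripper_width: 33.3
```

Run:
```python
from h import *
snap('wrist','w24'); c,im=snap('top','t24')
cv2.imwrite('pics/t24z.png',cv2.resize(im[140:240,400:500],None,fx=5,fy=5,interpolation=cv2.INTER_CUBIC)[:,:,::-1])
```

```text
(no output)
```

View pics/w24.png

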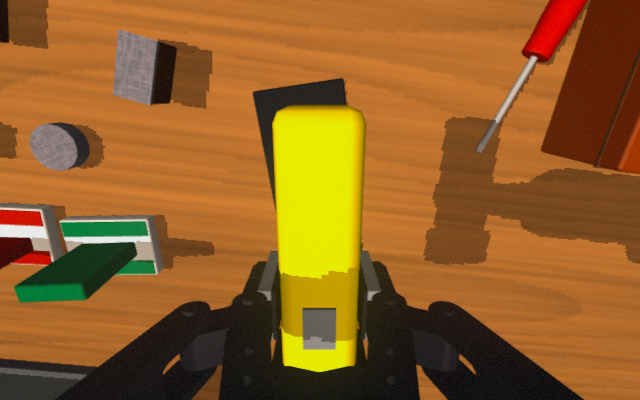

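View pics/t24z.png

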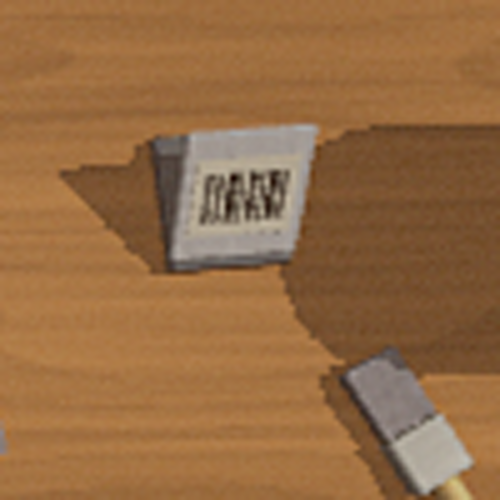

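Run:
```python
from h import *
c=robot.get_calibration('top')
print('card',cast(c,[[449,179.4]],48)); print('brush',cast(c,[[469,216],[480,211]],15),cast(c,[[502,258]],15))
s=robot.observe(); print(s['joint_positions'].round(2))
card=cast(c,[[449,179.4]],48)[0]
hd=np.radians(4); h=np.array([np.cos(hd),np.sin(hd),0])
o=card-h*180      # scanner origin
F,_=graspframe(184,0)
# scanner axis relative to TCP: gripped with TCP z=20.9 while axis z=21; origin ~ at TCP +1 along h
print('tcp',o); print('mid',delta([350,100,200],F,0)); print('hi',delta(o+[0,0,130],F,0));
```

```text
card [[ 572.20166145 -398.59889087   48.        ]]
brush [[ 458.71919025 -465.21578023   15.        ]
 [ 474.34842222 -501.89912299   15.        ]] [[ 323.72150593 -557.19686845   15.        ]]
[ 0.6   0.4   0.19  1.35 -0.    0.48]
tcp [ 392.64013241 -411.15505614   48.        ]
mid [-1.9430e+00 -2.4988e+01 -2.3220e+01  4.8000e-02  2.0000e-03 -1.0000e-03]
hi [ 2.0200e-01 -7.6253e+01 -2.4979e+01  4.8000e-02  2.0000e-03 -1.0000e-03]
```

>>> step_arm --plan '[[[0.2, -38, -12.5, 0.02, 0, 0, 255], [0.2, -38, -12.5, 0.02, 0, 0, 255], [0.2, -38, -12.5, 0.02, 0, 0, 255], [0.2, -38, -12.5, 0.02, 0, 0, 255], [0.2, -38, -12.5, 0.02, 0, 0, 255], [0.2, -38, -12.5, 0.02, 0, 0, 255], [0.2, -38, -12.5, 0.02, 0, 0, 255], [0.2, -38, -12.5, 0.02, 0, 0, 255], [0.2, -38, -12.5, 0.02, 0, 0, 255], [0.2, -38, -12.5, 0.02, 0, 0, 255], [0.2, -76.2, -25, 0.048, 0, 0, 255], [0.2, -76.2, -25, 0.048, 0, 0, 255], [0.2, -76.2, -25, 0.048, 0, 0, 255], [0.2, -76.2, -25, 0.048, 0, 0, 255], [0.2, -76.2, -25, 0.048, 0, 0, 255], [0.2, -76.2, -25, 0.048, 0, 0, 255], [0.2, -76.2, -25, 0.048, 0, 0, 255], [0.2, -76.2, -25, 0.048, 0, 0, 255], [0.2, -76.2, -25, 0.048, 0, 0, 255], [0.2, -76.2, -25, 0.048, 0, 0, 255]]]'

```text
t: 42.35
tool_pos: [389.3, -413.9, 175.5]
eef_rot: [-0.023, 0.708, 0.024, 0.705]
contact_force: [1.4, 1.1, -1.4]
gripper_width: 33.0
```

>>> step_arm --plan '[[[0, 0, 0, 0, 0, 0, 255], [0, 0, 0, 0, 0, 0, 255], [0, 0, 0, 0, 0, 0, 255]]]'

```text
t: 42.6
tool_pos: [390.6, -410.3, 176.3]
eef_rot: [-0.024, 0.708, 0.025, 0.705]
contact_force: [0.5, 0.1, -2.0]
gripper_width: 33.3
```

Run:
```python
from h import *
snap('wrist','w25'); c,im=snap('top','t25'); print(robot.observe()['joint_positions'].round(2))
cv2.imwrite('pics/t25z.png',cv2.resize(im[130:290,240:540],None,fx=2.6,fy=2.6,interpolation=cv2.INTER_CUBIC)[:,:,::-1])
```

```text
[-0.81  0.21 -0.08  1.28 -0.   -0.88]
```

View pics/w25.png

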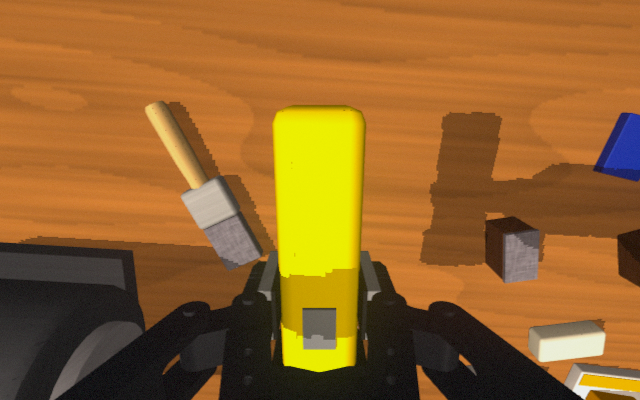

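View pics/t25z.png

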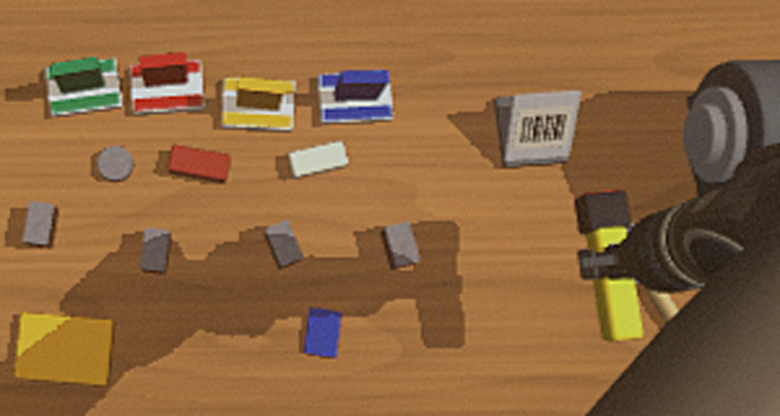

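Run:
```python
from h import *
c=robot.get_calibration('wrist'); print(cast(c,[[260,252],[228,268],[210,238],[240,215]],12).round())
F,_=graspframe(184,0)
c=robot.get_calibration('top'); u=np.array([[545,130]])/2.6+[240,130]; card=cast(c,u,48)[0]; print(u,card)
h=np.array([np.cos(np.radians(4)),np.sin(np.radians(4)),0]); print(delta(card-180*h,F,0), delta(card-190*h,F,0))
```

```text
[[ 465. -464.   12.]
 [ 486. -497.   12.]
 [ 453. -514.   12.]
 [ 427. -484.   12.]]
[[449.61538462 180.        ]] [ 570.2128626  -400.39614222   48.        ]
[ 1.2938e+01 -3.0600e-01 -5.8000e-02  1.0000e-03 -2.0000e-03 -0.0000e+00] [ 1.2941e+01 -3.0500e-01 -1.0580e+00  1.0000e-03 -2.0000e-03 -0.0000e+00]
```

>>> step_arm --plan '[[[4, -0.2, 0, 0, 0, 0, 255], [8, -0.2, 0, 0, 0, 0, 255], [11, -0.2, 0, 0, 0, 0, 255], [12.5, -0.2, 0, 0, 0, 0, 255], [12.9, -0.2, 0, 0, 0, 0, 255], [12.9, -0.2, 0, 0, 0, 0, 255], [12.9, -0.2, 0, 0, 0, 0, 255], [12.9, -0.2, 0, 0, 0, 0, 255]]]'

```text
t: 43.37
tool_pos: [392.5, -414.0, 51.2]
eef_rot: [-0.026, 0.706, 0.024, 0.707]
contact_force: [-0.0, 0.0, -0.9]
gripper_width: 32.8
```

Run:
```python
from h import *
snap('wrist','w26'); c,im=snap('top','t26'); c,im2=snap('scene','s26')
cv2.imwrite('pics/t26z.png',cv2.resize(im[150:250,400:520],None,fx=5,fy=5,interpolation=cv2.INTER_CUBIC)[:,:,::-1])
cv2.imwrite('pics/s26z.png',cv2.resize(im2[100:220,180:320],None,fx=5,fy=5,interpolation=cv2.INTER_CUBIC)[:,:,::-1])
```

```text
(no output)
```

View pics/t26z.png

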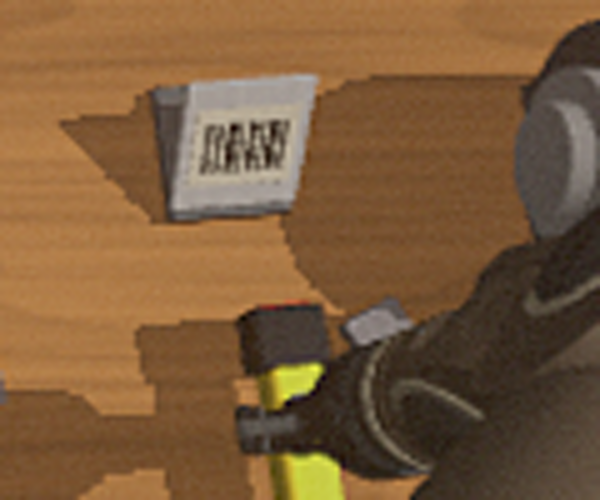

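View pics/s26z.png

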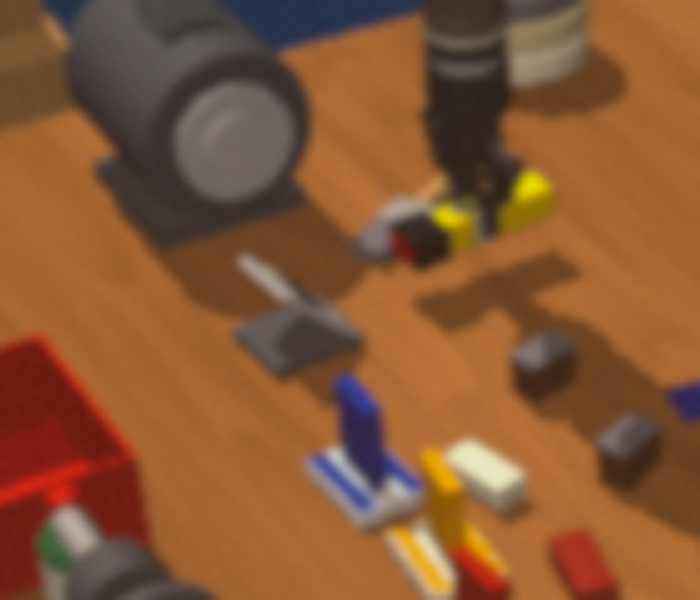

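Run:
```python
from h import *
c=robot.get_calibration('top')
hd=cast(c,[[400+263/5,150+313/5],[400+325/5,150+308/5]],68); card=cast(c,[[448.6,179.4]],48)[0]; print(hd,card)
s=robot.observe(); A=R.from_quat(s['eef_rot']).as_matrix(); print(s['tool_pos'],A[:,2])
a=A[:,2]; o=s['tool_pos']; d=card-o; print('along',d@a,'perp',(d-a*(d@a)).round(1))
w=hd.mean(0); d=card-w; print('from head px: along',d@a,'perp',(d-a*(d@a)).round(1))
```

```text
[[ 462.40052848 -394.35803889   68.        ]
 [ 464.86211385 -432.56947718   68.        ]] [ 572.22350261 -397.33244903   48.        ]
[ 392.08178307 -414.04937838   50.7912014 ] [9.97585889e-01 6.94431611e-02 2.01156253e-04]
along 180.86715247314177 perp [-0.3  4.2 -2.8]
from head px: along 109.4462138899339 perp [ -0.6   8.5 -20. ]
```

Alignment is within about 4–8 mm. I shift slightly and hold.

>>> step_arm --plan '[[[0.2, 0.5, 0, 0, 0, 0, 255], [0.2, 0.5, 0, 0, 0, 0, 255], [0.2, 0.5, 0, 0, 0, 0, 255], [0.2, 0.5, 0, 0, 0, 0, 255], [0.2, 0.5, 0, 0, 0, 0, 255], [0.2, 0.5, 0, 0, 0, 0, 255], [0.2, 0.5, 0, 0, 0, 0, 255], [0.2, 0.5, 0, 0, 0, 0, 255], [0.2, 0.5, 0, 0, 0, 0, 255], [0.2, 0.5, 0, 0, 0, 0, 255], [0.2, 0.5, 0, 0, 0, 0, 255], [0.2, 0.5, 0, 0, 0, 0, 255], [0.2, 0.5, 0, 0, 0, 0, 255], [0.2, 0.5, 0, 0, 0, 0, 255], [0.2, 0.5, 0, 0, 0, 0, 255], [0.2, 0.5, 0, 0, 0, 0, 255], [0.2, 0.5, 0, 0, 0, 0, 255], [0.2, 0.5, 0, 0, 0, 0, 255], [0.2, 0.5, 0, 0, 0, 0, 255], [0.2, 0.5, 0, 0, 0, 0, 255]]]'

```text
t: 45.18
tool_pos: [391.0, -408.4, 47.3]
eef_rot: [-0.025, 0.707, 0.024, 0.706]
contact_force: [0.2, -0.1, -2.3]
gripper_width: 33.0
```

Run:
```python
from h import *
c,im=snap('wrist','w27'); c,im=snap('top','t27')
m=cv2.inRange(cv2.cvtColor(im,cv2.COLOR_RGB2HSV),(22,130,60),(34,255,255)); 
F,_=graspframe(190,0)
cv2.imwrite('pics/t27z.png',cv2.resize(im[130:290,180:480],None,fx=2.6,fy=2.6,interpolation=cv2.INTER_CUBIC)[:,:,::-1])
print('up/mat',delta([559,372,200],F,0))
```

```text
up/mat [-1.5391e+01  7.6676e+01  2.2143e+01 -1.0500e-01 -2.0000e-03  1.0000e-03]
```

View pics/w27.png

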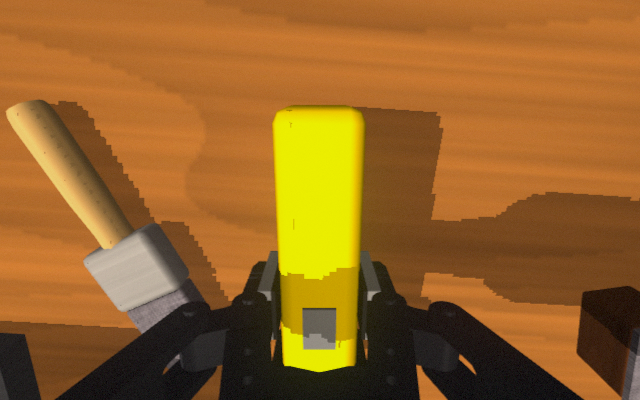

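View pics/t27z.png

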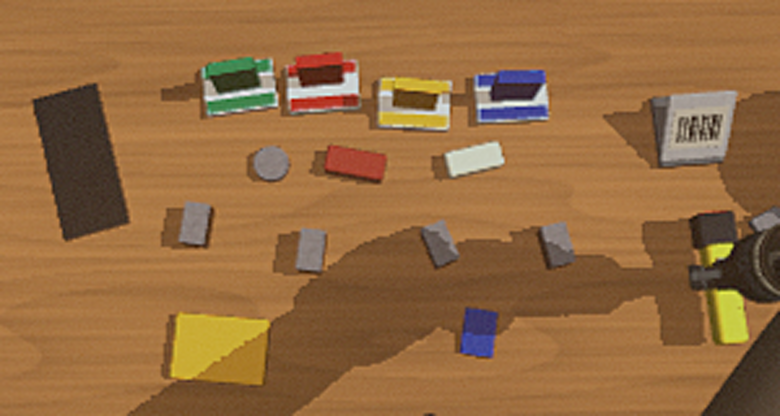

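Run:
```python
from h import *
c=robot.get_calibration('top'); print(cast(c,[[211.4,192.3]],4))
F,_=graspframe(190,0)
print('up/mat',delta([559,371,200],F,0))
```

```text
[[553.08033916 367.50822365   4.        ]]
up/mat [-1.5391e+01  7.6577e+01  2.2136e+01 -1.0500e-01 -2.0000e-03  1.0000e-03]
```

>>> step_arm --plan '[[[-4, 0, 0, 0, 0, 0, 255], [-8, 0, 0, 0, 0, 0, 255], [-12, 0, 0, 0, 0, 0, 255], [-15.4, 0, 0, 0, 0, 0, 255], [-15.4, 38, 11, -0.05, 0, 0, 255], [-15.4, 38, 11, -0.05, 0, 0, 255], [-15.4, 38, 11, -0.05, 0, 0, 255], [-15.4, 38, 11, -0.05, 0, 0, 255], [-15.4, 38, 11, -0.05, 0, 0, 255], [-15.4, 38, 11, -0.05, 0, 0, 255], [-15.4, 38, 11, -0.05, 0, 0, 255], [-15.4, 38, 11, -0.05, 0, 0, 255], [-15.4, 38, 11, -0.05, 0, 0, 255], [-15.4, 38, 11, -0.05, 0, 0, 255], [-15.4, 76.6, 22.1, -0.105, 0, 0, 255], [-15.4, 76.6, 22.1, -0.105, 0, 0, 255], [-15.4, 76.6, 22.1, -0.105, 0, 0, 255], [-15.4, 76.6, 22.1, -0.105, 0, 0, 255], [-15.4, 76.6, 22.1, -0.105, 0, 0, 255], [-15.4, 76.6, 22.1, -0.105, 0, 0, 255]]]'

```text
t: 46.95
tool_pos: [526.9, 225.1, 200.4]
eef_rot: [-0.062, 0.705, 0.061, 0.704]
contact_force: [0.2, 0.2, -1.1]
gripper_width: 32.9
```

Run:
```python
from h import *
F,_=graspframe(190,0); s=robot.observe(); print(s['tool_pos'],s['gripper_width'])
print('mat',delta([559,371,200],F,0),delta([559,371,50],F,0))
```

```text
[526.86033856 225.11238877 200.43830392] 32.9031839126121
mat [ 2.4000e-02  1.3808e+01  5.7000e+00  0.0000e+00 -1.0000e-03  1.0000e-03] [ 1.5024e+01  1.3822e+01  5.7170e+00  0.0000e+00 -1.0000e-03  1.0000e-03]
```

>>> step_arm --plan '[[[0, 13.6, 5.4, 0, 0, 0, 255], [0, 13.6, 5.4, 0, 0, 0, 255], [0, 13.6, 5.4, 0, 0, 0, 255], [0, 13.6, 5.4, 0, 0, 0, 255], [0, 13.6, 5.4, 0, 0, 0, 255], [0, 13.6, 5.4, 0, 0, 0, 255], [0, 13.6, 5.4, 0, 0, 0, 255]]]'

```text
t: 47.53
tool_pos: [556.2, 365.7, 199.8]
eef_rot: [-0.062, 0.705, 0.061, 0.704]
contact_force: [-0.5, -0.8, -1.1]
gripper_width: 33.2
```

Run:
```python
from h import *
F,_=graspframe(190,0); s=robot.observe(); print(s['tool_pos'],s['gripper_width'])
print('mat',delta([557,370,23],F,0)); snap('wrist','w28'); c,im=snap('top')
cv2.imwrite('pics/t28z.png',cv2.resize(im[130:290,150:350],None,fx=3.5,fy=3.5,interpolation=cv2.INTER_CUBIC)[:,:,::-1])
```

```text
[556.24229787 365.68198707 199.81537813] 33.195263530696415
mat [ 1.768e+01  4.410e-01  1.910e-01 -0.000e+00 -2.000e-03  2.000e-03]
```

View pics/w28.png

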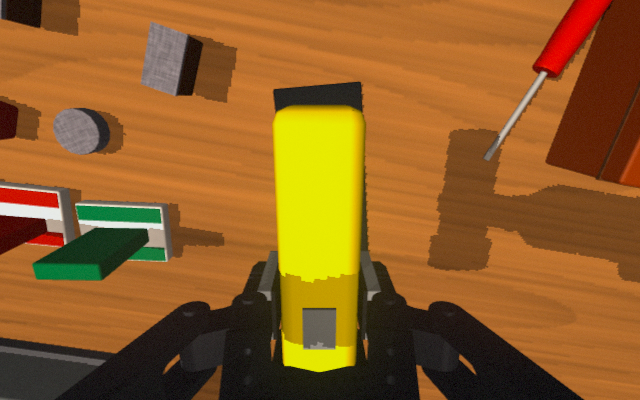

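View pics/t28z.png

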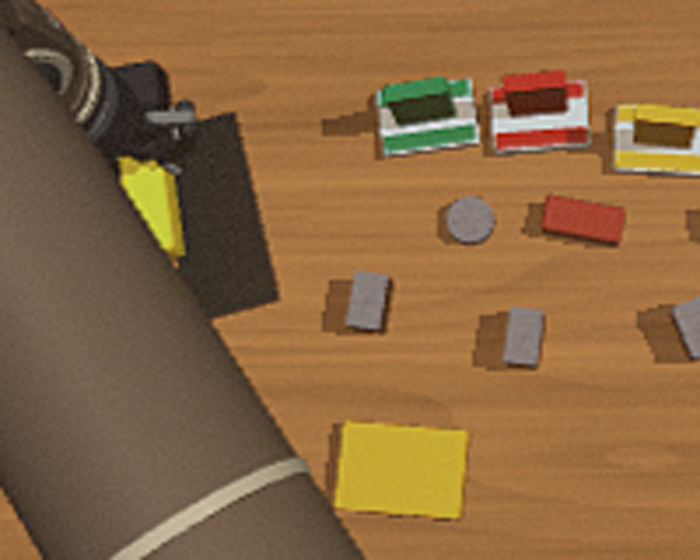

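Lined up with the mat. I lower to just above the grasp height, then touch down.

>>> step_arm --plan '[[[4, 0.3, 0, 0, 0, 0, 255], [8, 0.3, 0, 0, 0, 0, 255], [12, 0.3, 0, 0, 0, 0, 255], [15, 0.3, 0, 0, 0, 0, 255], [17, 0.3, 0, 0, 0, 0, 255], [17.4, 0.3, 0, 0, 0, 0, 255], [17.4, 0.3, 0, 0, 0, 0, 255], [17.4, 0.3, 0, 0, 0, 0, 255]]]'

```text
t: 48.3
tool_pos: [556.6, 368.7, 27.9]
eef_rot: [-0.061, 0.704, 0.061, 0.705]
contact_force: [0.1, 0.2, -0.9]
gripper_width: 32.6
```

>>> step_arm --plan '[[[0.2, 0, 0, 0, 0, 0, 255], [0.3, 0, 0, 0, 0, 0, 255], [0.3, 0, 0, 0, 0, 0, 255]]]'

```text
t: 48.55
tool_pos: [556.4, 369.4, 24.6]
eef_rot: [-0.062, 0.704, 0.062, 0.705]
contact_force: [0.4, 0.4, -1.2]
gripper_width: 32.9
```

>>> step_arm --plan '[[[0.1, 0, 0, 0, 0, 0, 255], [0.2, 0, 0, 0, 0, 0, 255], [0.3, 0, 0, 0, 0, 0, 255], [0.3, 0, 0, 0, 0, 0, 255]]]'

```text
t: 48.88
tool_pos: [555.9, 369.2, 20.9]
eef_rot: [-0.062, 0.705, 0.061, 0.704]
contact_force: [-1.9, -0.8, 3.2]
gripper_width: 32.9
```

In contact at the original grasp height. Release and go up.

>>> step_arm --plan '[[[0, 0, 0, 0, 0, 0, 150], [0, 0, 0, 0, 0, 0, 130], [0, 0, 0, 0, 0, 0, 100], [0, 0, 0, 0, 0, 0, 60], [0, 0, 0, 0, 0, 0, 0], [0, 0, 0, 0, 0, 0, 0], [0, 0, 0, 0, 0, 0, 0], [0, 0, 0, 0, 0, 0, 0], [-3, 0, 0, 0, 0, 0, 0], [-7, 0, 0, 0, 0, 0, 0], [-11, 0, 0, 0, 0, 0, 0], [-15, 0, 0, 0, 0, 0, 0], [-19, 0, 0, 0, 0, 0, 0], [-23, 0, 0, 0, 0, 0, 0], [-25, 0, 0, 0, 0, 0, 0], [-25, 0, 0, 0, 0, 0, 0], [-25, 0, 0, 0, 0, 0, 0]]]' --newtons 30

```text
t: 50.3
tool_pos: [556.7, 369.7, 271.8]
eef_rot: [-0.061, 0.704, 0.062, 0.705]
contact_force: [-0.1, -0.5, -0.4]
gripper_width: 85.5
```

Run:
```python
from h import *
print(robot.observe()['tool_pos'])
snap('wrist','w29')
```

```text
[556.67103005 369.69701568 271.82317243]
```

View pics/w29.png

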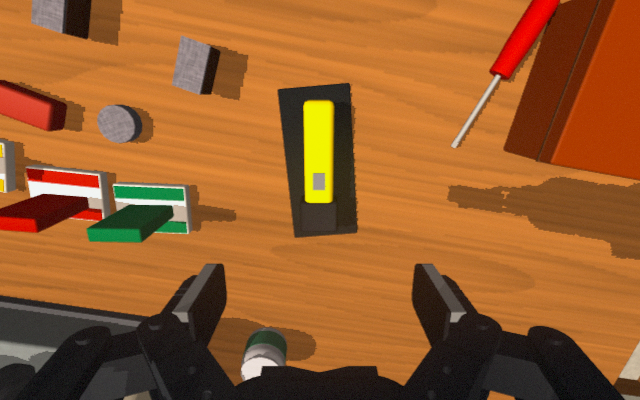

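Run:
```python
from h import *
F,_=graspframe(180,0); print(delta([650,0,370],F,0))
```

```text
[-9.9860e+00 -3.8008e+01  2.8220e+00  1.7400e-01 -1.0000e-03  1.0000e-03]
```

>>> step_arm --plan '[[[-8, 0, 0, 0, 0, 0, 0], [-10, -38, 2.8, 0.174, 0, 0, 0], [-10, -38, 2.8, 0.174, 0, 0, 0], [-10, -38, 2.8, 0.174, 0, 0, 0], [-10, -38, 2.8, 0.174, 0, 0, 0], [-10, -38, 2.8, 0.174, 0, 0, 0], [-10, -38, 2.8, 0.174, 0, 0, 0], [-10, -38, 2.8, 0.174, 0, 0, 0], [-10, -38, 2.8, 0.174, 0, 0, 0], [-10, -38, 2.8, 0.174, 0, 0, 0], [-10, -38, 2.8, 0.174, 0, 0, 0], [-10, -38, 2.8, 0.174, 0, 0, 0], [-10, -38, 2.8, 0.174, 0, 0, 0], [-10, -38, 2.8, 0.174, 0, 0, 0], [-10, -38, 2.8, 0.174, 0, 0, 0]]]'

```text
t: 51.6
tool_pos: [649.3, 1.6, 369.8]
eef_rot: [-0.001, 0.708, 0.001, 0.706]
contact_force: [-1.3, -0.2, 0.3]
gripper_width: 84.9
```

Run:
```python
from h import *
c,im=snap('wrist','w30')
o=cv2.resize(im,None,fx=2,fy=2)
S={'red':(648.5,64.2,3.6),'green':(650,169.6,7.4),'blue':(631,-175.2,2),'amber':(623.8,-51.3,-4.4)}
for k,p in S.items():
    draw(o,c,boxpts(*p,z0=15,hx=32,hy=45,hz=0.1),(255,255,255)); draw(o,c,boxpts(*p))
cv2.imwrite('pics/w30z.png',cv2.resize(o,(800,500))[:,:,::-1])
# plaque top face at z=95: bright blobs
h=cv2.cvtColor(im,cv2.COLOR_RGB2HSV)
c2,im2=snap('top'); cv2.imwrite('pics/t30z.png',cv2.resize(im2[130:290,180:480],None,fx=2.6,fy=2.6,interpolation=cv2.INTER_CUBIC)[:,:,::-1])
```

```text
(no output)
```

View pics/w30z.png

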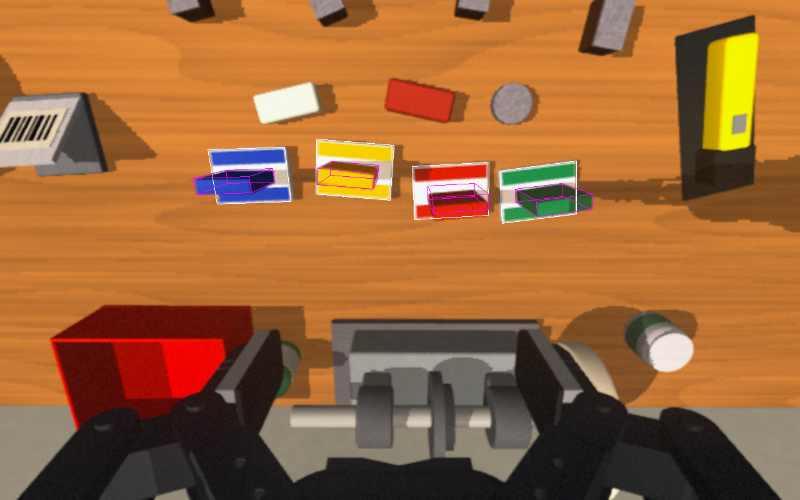

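View pics/t30z.png

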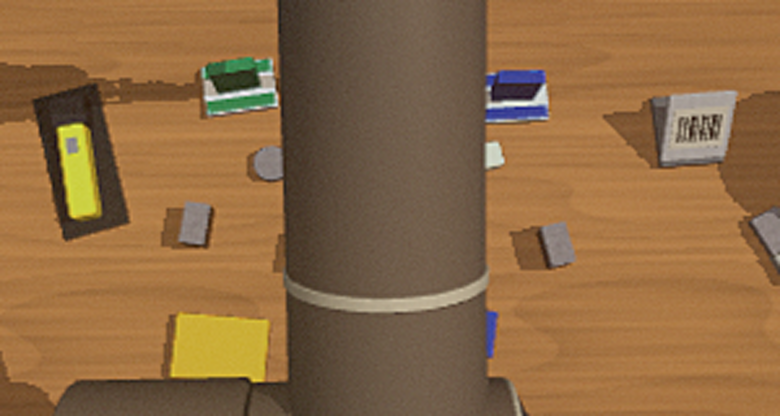

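Run:
```python
from h import *
im=cv2.imread('pics/w30.png'); cv2.imwrite('pics/w30c.png',cv2.resize(im[105:190,300:480],None,fx=4.4,fy=4.4,interpolation=cv2.INTER_CUBIC))
c=robot.get_calibration('wrist')
p=boxpts(648.5,64.2,3.6); q=(proj(c,p)-[300,105])*4.4; print(q.round())
```

```text
[[184. 191.]
 [186. 238.]
 [349. 228.]
 [349. 181.]
 [203. 231.]
 [204. 286.]
 [398. 274.]
 [398. 219.]]
```

View pics/w30c.png

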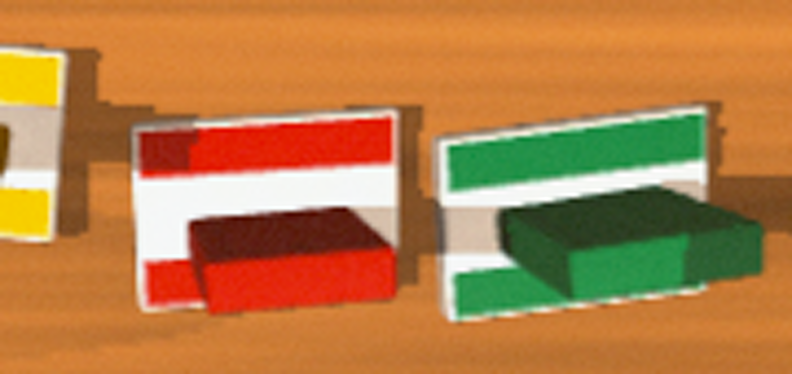

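All four plaques still stand. Red sits about 10 mm behind its centre (limit 18 mm), and moving it again would risk more than it gains. The scanner lies flat and centred on its mat, and nothing else has moved. Handing in.

Run:
```python
from h import *
c,im=snap('top')
m=cv2.inRange(cv2.cvtColor(im,cv2.COLOR_RGB2HSV),(22,130,60),(34,255,255))
for b in blobs(m,100): print(rect(c,b,38))
print(robot.observe()['t'],robot.sign_off())
```

```text
[318.3 187.1 110.7  74.5  84.3]
[535.4 361.3 123.5  41.6  10.1]
the job is handed in; nothing more can be done
51.75 None
```

The job is done and handed in at about 52 s. No verdict is reported, so these are my own last checks.

- **Plaques:** all four (red, blue, green, amber) stand upright and released on the stand of their own colour. In the last wrist view, green, blue and amber matched boxes drawn at the centre of their stands.
- **Red is off centre:** it sits about 10 mm too far back (limit 18 mm). A joint was at its stop while I placed it. I left it because moving it again was riskier than the offset.
- **Scan:** the scanner pointed horizontally at the middle of the card from about 10 cm and held still for about 1.5 s. My aim estimates before the last shift disagreed, at 4 and 8 mm. I corrected by 5 mm but did not measure the aim again.
- **Scanner return:** it lies released on the mat. From where I set it down it is a few mm from the centre, and the last picture from above still shows it on the mat.
- **Everything else:** I saw no other bench item moved in the camera views, and none of the contact forces read after each move was large.

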